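Stand a fallen bottle up inside a deep tub

ROBOT

A 7-joint arm with a two-finger parallel gripper is mounted at the origin on a cart in front of the work surface, level with it; the furniture and walls round the work are solid. World frame = base frame: x ahead of the robot, y to its left, z up, the work surface at z = 0. Lengths are in mm, angles in rad, forces in N, time in s.
With the tool pointing down it reaches from about 400 to 875 mm from the base axis. Payload 4.4 kg.
Tool frame: the origin (TCP) lies at the very end of the fingers, on their centre line; the grasp point (between the pads) lies 19 mm behind it; y points along the fingers, z is the direction in which the jaws open and shut, and the axes are right-handed (so a half turn about y gives the same grasp; the last joint's range is limited). The gripper opens to 85 mm and grips with 20 to 120 N. Pads are 22 mm wide; open, the fingers measure 114 mm over their backs; the gripper's body (76 mm by 85 mm) begins 54 mm behind the grasp point. The pads swing forward as they close: fully open they stand 13 mm farther back than shut.
Start: joints at [-1.4, 0.628, 0.038, 1.517, -0.027, 0.996, -0.02], TCP at [152.46, 631.881, 231.313] pointing down, gripper open.
Joint ranges: [-3.06, 3.06], [-0.37, 2.12], [-1.25, 1.32], [0.18, 2.47], [-1.1, 4.24], [0.23, 1.98], [-2.94, 2.94]. Speed limits (rad/s): [2.57, 2.57, 3.14, 3.14, 3.14, 3.14, 3.14].

INTERFACE

Orientations are given as [roll, pitch, yaw] about the fixed x, y, z axes, in that order (R = Rz(yaw) Ry(pitch) Rx(roll)).
In Python, from cell import read_state, get_image, finish_job gives the robot as it stands. The module is installed in compiled form; this text tells all that it offers.
- The arm moves only by the tool servo_tool, never from a script. Its argument "increments" is a list of rows, each an object of numbers: "dx", "dy", "dz": the shift along the world's x, y, z in cm; "ax", "ay", "az": the turn, a rotation vector about the world's x, y, z in rad; "claw": the closure, from -1 (fully open) to 1 (shut). A call has 1 to 8 rows; each row is the pose to reach, as a shift and turn from the pose commanded when the call began; what a row does not reach only later rows make up. A row lasts 1/12 s, in which the tool goes at most 41.7 mm and 7.16 degrees, less where a joint would pass 70% of its speed; a pose out of reach is approached as far as the arm can. A call with a gripper value outside its range is refused whole. The fingers move at their own pace and stop on an object; the grip force is fixed at half the most. Time passes only in rows, so rows that repeat a pose let the fingers close. It gives the time, the measured TCP pose, the force and the opening at its end, in the units of the state.
- read_state(): the state, without advancing time (a new reading comes with each control period).
- get_image(name): name is "scene" or "top" or "wrist"; returns a dict with "color" (400x640x3 uint8, red, green, blue), "fov_y" (degrees; the focal length in pixels is half the picture's height over the tangent of half this angle, whatever the lens; pixels are square), "cx", "cy" (the principal point, pixels), "k1" (the pictures are not rectified: a ray, as slopes to the right and down, at radius r is drawn at 1 + k1 r^2 times it, then the intrinsics apply), "R" (3x3) and "t" (3): a world point X has camera coordinates R X + t. Camera axes: x right, y down, z forward; pixel columns grow to the right and rows downward; lengths in mm; the calibration is good to about 2 mm. A picture is of the moment at which its call begins. There is no depth.
- finish_job(): hands the job in, once; it reports no verdict.
The state is a dict: "clock": time; "qpos": joint angles; "qd": joint speeds; "tau": joint torques, N m; "eef_pos": TCP position; "tool_rot": TCP orientation; "force": force on the tool from outside, world axes, zero at the start; "torque": the same for the moment, N m; "width": finger opening in mm.
Only numpy, scipy, OpenCV 4.12 (cv2) and the standard library are available. Lean on these libraries where they do the work, as an engineer would, in place of code of your own. Each camera call takes 0.05 s, during which the arm holds its last target.

TASK

The square bottle has fallen over in the deep grey tub. Without lifting it out of the tub, tip its cap end up until it leans by itself at a slant against the tub's wall, roughly half-way up, and let go of it there for a moment; then take it again another way and stand it upright on its base on the tub's floor, let go and take the hand away. Leave the small timer and the round bottle on the bench where they are.

Things in the scene. Friction and masses are not known exactly. Their poses are not given: they have to be found in the camera images.
- bottle_center (a point): centre of the loose square white bottle with a round black cap, on its long axis, 80 mm from base and cap top. It is 160 mm long: square body 46 x 46 mm for 126 mm from the base, a short shoulder, a cap 34 mm across (138 to 160 mm). Own z runs from base to cap; x, y square to the flat sides. At the start it lies on a flat side on the tub's floor, cap roughly along the tub's +x, own y level.
- bottle_base (a point): centre of the bottle's base (underside), 80 mm from bottle_center; same axes. The bottle weighs about 0.25 kg, its centre of mass is about 75 mm from the base.
- tub_floor (a point): centre of the grey fixed tub's inner floor, 4 mm above the bench; z up, x along the long side to the end wall where the cap lies (ahead of the robot and to its left), y across. Inside 212 x 162 mm; walls 4 mm with a 6 mm rim bead; rim 80 mm above this floor. Propped at 45 degrees, the bottle rests on the rim of an end wall and with a base edge on the floor, and stays by friction.
- stain_bottle: round bottle with white cap standing on the bench, 47 mm across, 92 mm tall; origin at the centre of its underside. A bystander, not to be moved.
- timer: small square white timer lying on the bench, 62 x 62 x 23 mm; origin at the centre of its underside. A bystander, not to be moved.
- microtome: the large fixed white machine on the bench to the left of the tub, an obstacle that plays no part: its origin is under its middle; it fills about x 0.47 to 1.0, y 0.12 to 0.38 (a wheel handle at x 0.75 reaches y = 0) and is about 0.35 m tall. Go over or round it. On the right a wall closes the bench at about y = -0.47.
Mind the look-alikes: they are no part of the job. Leave any red look-alike of the part that bears bottle_center alone.

How it is judged:
By the outcome, as a careful person would: the job done as asked, in the order asked, and still so for the second after the job is handed in, with the robot touching nothing.
It also fails if it takes over 61 s, if anything falls off the work surface, if the arm or the gripper's body presses on something with over 40 N, if the wrist force passes 120 N, or if a joint passes its speed limit or range.

## Working session

There is one attempt and no reset: what is moved stays moved. The work goes in short steps, Python scripts to look and compute and a tool call to move; the robot and the scene stay as the last step left them, time stands still between calls to the robot, and variables do not carry over. Pictures are saved under pics/ and viewed, and the job is handed in when it is done.

Besides the shell and the picture viewer there is one more tool, called after ">>>" as name(argument=value, ...) on one line, values as JSON. servo_tool: Moves the arm, as the interface text tells. Its arguments: {"type":"object","properties":{"increments":{"type":"array","items":{"type":"object","properties":{"dx":{"type":"number"},"dy":{"type":"number"},"dz":{"type":"number"},"ax":{"type":"number"},"ay":{"type":"number"},"az":{"type":"number"},"claw":{"type":"number"}}}}},"required":["increments"]}

```bash
mkdir -p pics; ls; cat > h.py <<'E'
import numpy as np, cv2
from cell import read_state, get_image
def cam(n,name=None):
    d=get_image(n)
    if name: cv2.imwrite('pics/'+name, cv2.cvtColor(np.asarray(d['color']),cv2.COLOR_RGB2BGR))
    return d
def K(d):
    f=200/np.tan(np.radians(d['fov_y'])/2); return np.array([[f,0,d['cx']],[0,f,d['cy']],[0,0,1]])
def ray(d,u,v):
    p=cv2.undistortPoints(np.array([[[u,v]]],float),K(d),np.array([d['k1'],0,0,0],float)).ravel()
    R=np.array(d['R']);t=np.array(d['t']);return -R.T@t, R.T@np.array([p[0],p[1],1])
def onz(d,u,v,z):
    o,r=ray(d,u,v);return o+r*(z-o[2])/r[2]
def proj(d,X):
    R=np.array(d['R']);t=np.array(d['t'],float)
    return cv2.projectPoints(np.array(X,float).reshape(-1,1,3),cv2.Rodrigues(R)[0],t,K(d),np.array([d['k1'],0,0,0],float))[0].reshape(-1,2)
E
python3 - <<'E'
from h import *
print(read_state())
import pickle
for n in('scene','top','wrist'):
    d=cam(n,n+'0.png');pickle.dump(d,open(n+'0.pkl','wb'))
    print(n,d['fov_y'],d['cx'],d['cy'],d['k1'],-np.array(d['R']).T@np.array(d['t']))
E
```

```text
pics
{'clock': 0.0, 'qpos': array([-1.39980282,  0.62937393,  0.03847024,  1.51834391, -0.02699496,
        0.99629393, -0.01999867]), 'qd': array([-0.00048684,  0.00084657, -0.00010413, -0.00030094,  0.00128361,
        0.00104382, -0.00082836]), 'tau': array([ 1.67974966e-03, -5.63417029e+01,  1.22629903e+00, -1.93443185e+01,
        1.08518475e-02,  1.06127738e-02, -1.29947099e-05]), 'eef_pos': array([152.32664238, 631.26868973, 230.37929471]), 'tool_rot': array([-1.57269605e+00, -4.68937544e-05, -2.36811730e-01]), 'force': array([ 0.46284985, -0.04549373, -0.50484184]), 'torque': array([0.00735235, 0.02896024, 0.02297859]), 'width': 85.35121111700964}
scene 49.64846127827273 316.5862097438877 192.6884507046715 -0.06620319916054675 [  28.21708458 -435.65348231  804.51102567]
top 49.58234558228081 317.96944269246444 196.52695966160957 0.014723137034845225 [ 459.04811735   69.50261589 1171.48974557]
wrist 65.32001626442411 316.8914204075837 202.39757236442708 -0.043199014162452636 [ 85.19258441 647.59299595 374.07045272]
```

View pics/scene0.png

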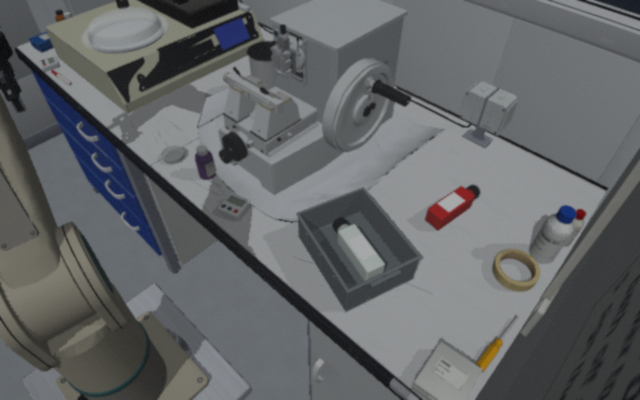

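View pics/top0.png

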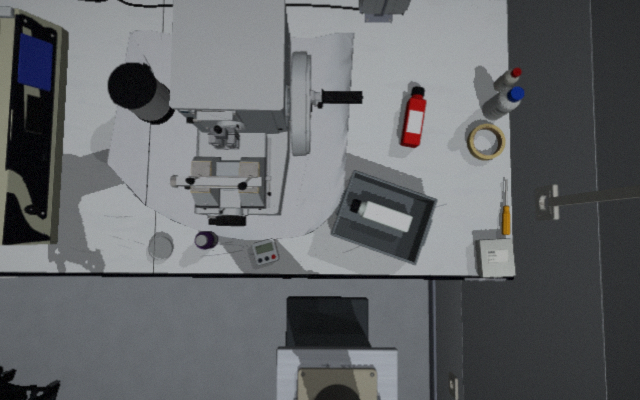

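View pics/wrist0.png

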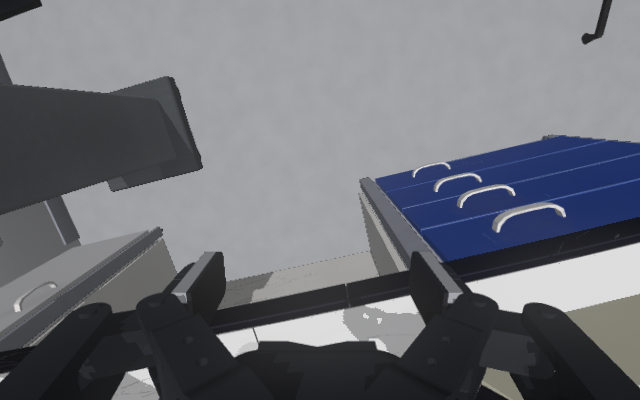

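Candidates: the white square bottle with black cap in the tub (top px ~383,213), the red look-alike (413,118), and a white/blue-cap bottle (503,100). I choose the white one in the tub, and check it in a close crop.

```bash
python3 - <<'E'
from h import *
a=cv2.imread('pics/top0.png')[160:275,320:450];cv2.imwrite('pics/tc.png',cv2.resize(a,None,fx=6,fy=5.2*6/5.2,interpolation=2)[:600])
a=cv2.imread('pics/scene0.png')[180:315,285:430];cv2.imwrite('pics/sc.png',cv2.resize(a,None,fx=4.4,fy=4.4,interpolation=2))
E
```

```text
(no output)
```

View pics/tc.png

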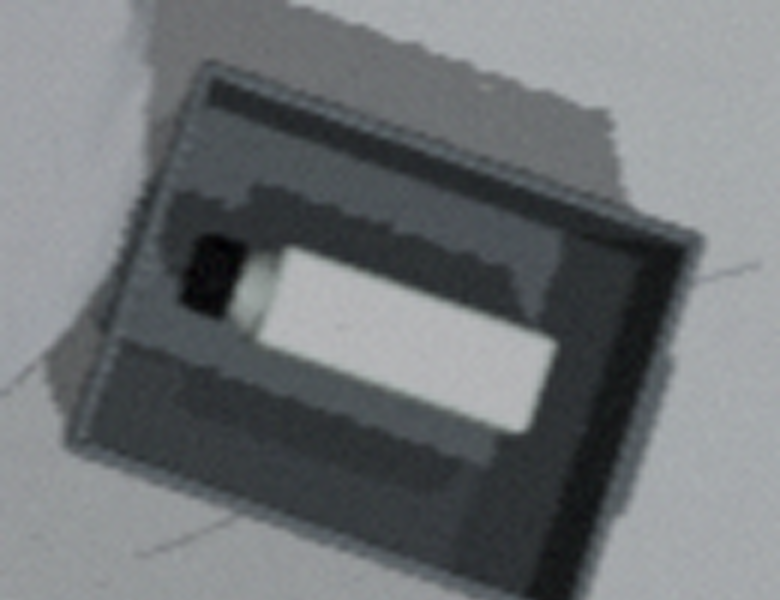

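View pics/sc.png

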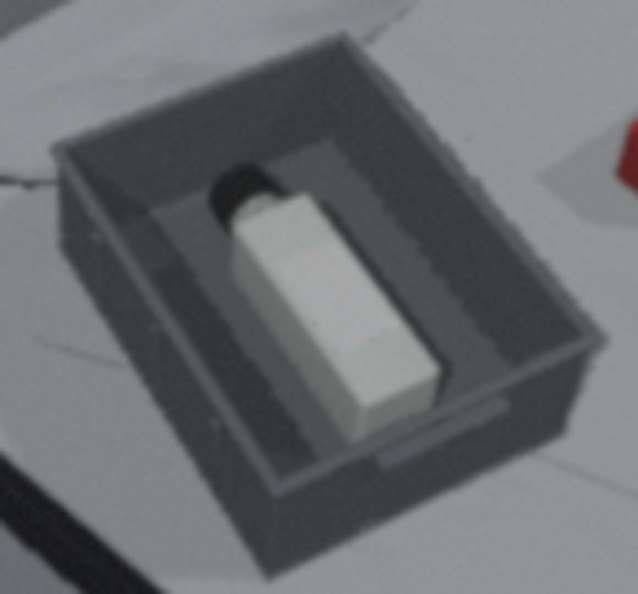

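The crop confirms it: white square body with a black cap at left (top px ~355,206), base at right (~408,224). Now I measure it.

```bash
python3 - <<'E'
from h import *
import pickle
d=pickle.load(open('top0.pkl','rb'));s=pickle.load(open('scene0.pkl','rb'))
c=[(355,170.7),(436.5,199.7),(417,262),(332.2,234.2)]
W=np.array([onz(d,*p,84) for p in c]);print(W.round(1),'tub c',W.mean(0).round(1))
for i in range(4):
    e=W[(i+1)%4]-W[i];print(np.linalg.norm(e).round(1),np.degrees(np.arctan2(e[1],e[0])).round(1))
cs=[(285+60/4.4,180+148/4.4),(285+343/4.4,180+36/4.4),(285+605/4.4,180+340/4.4),(285+280/4.4,180+490/4.4)]
Ws=np.array([onz(s,*p,84) for p in cs]);print('scene',Ws.round(1),Ws.mean(0).round(1))
for n,d in(('top',d),('scene',s)):
    im=np.asarray(d['color']);g=im.min(2)
    # bottle mask
    roi=np.zeros(g.shape,np.uint8)
    if n=='top': roi[185:245,340:425]=1
    else: roi[215:280,333:392]=1
    m=((g>150)&(roi>0)).astype(np.uint8)
    k=max(cv2.findContours(m,0,2)[0],key=cv2.contourArea)
    r=cv2.minAreaRect(k);b=cv2.boxPoints(r);print(n,r,b.round(1).tolist())
    Z=np.array([onz(d,*p,50) for p in b]);print(Z.round(1),Z.mean(0).round(1))
    e=[np.linalg.norm(Z[i]-Z[(i+1)%4]).round(1) for i in range(4)];print(e)
    if n=='top':
        mk=((im.max(2)<35)&(roi>0)).astype(np.uint8);mk[:,:]*=(np.arange(640)<366)[None].astype(np.uint8)
        k=max(cv2.findContours(mk,0,2)[0],key=cv2.contourArea);r=cv2.minAreaRect(k);print('cap',r,onz(d,*r[0],35).round(1))
E
```

```text
[[ 613.7  -39.3   84. ]
 [ 542.3 -245.6   84. ]
 [ 385.9 -194.9   84. ]
 [ 452.8   17.4   84. ]] tub c [ 498.7 -115.6   84. ]
218.3 -109.1
164.5 162.0
222.5 72.5
170.6 -19.4
scene [[ 452.6   15.9   84. ]
 [ 610.   -37.8   84. ]
 [ 541.7 -248.2   84. ]
 [ 380.  -189.7   84. ]] [ 496.1 -115.    84. ]
top ((387.19384765625, 216.4508056640625), (46.3729362487793, 15.808954238891602), 19.44003677368164) [[362.70001220703125, 216.1999969482422], [368.0, 201.3000030517578], [411.70001220703125, 216.6999969482422], [406.3999938964844, 231.60000610351562]]
[[ 499.9  -63.1   50. ]
 [ 538.8  -76.7   50. ]
 [ 499.9 -190.4   50. ]
 [ 461.2 -176.4   50. ]] [ 500.  -126.6   50. ]
[np.float64(41.2), np.float64(120.1), np.float64(41.1), np.float64(119.8)]
cap ((354.6500244140625, 205.0500030517578), (8.221921920776367, 12.965337753295898), 18.434947967529297) [529.5 -43.6  35. ]
scene ((361.03497314453125, 247.47512817382812), (50.069236755371094, 16.367965698242188), 54.605201721191406) [[339.8999938964844, 231.8000030517578], [353.20001220703125, 222.3000030517578], [382.20001220703125, 263.1000061035156], [368.8999938964844, 272.6000061035156]]
[[ 497.7  -66.6   50. ]
 [ 538.8  -70.7   50. ]
 [ 495.7 -185.8   50. ]
 [ 458.3 -180.    50. ]] [ 497.6 -125.8   50. ]
[np.float64(41.3), np.float64(123.0), np.float64(37.8), np.float64(120.0)]
```

>>> servo_tool(increments=[{"dx": 1.6,"dy": -3.2,"dz": 1.5,"az": -0.1},{"dx": 3.2,"dy": -6.4,"dz": 3,"az": -0.2},{"dx": 4.8,"dy": -9.6,"dz": 4.5,"az": -0.3},{"dx": 6.4,"dy": -12.8,"dz": 6,"az": -0.4},{"dx": 8,"dy": -16,"dz": 7.5,"az": -0.5},{"dx": 9.6,"dy": -19.2,"dz": 9,"az": -0.6},{"dx": 11.2,"dy": -22.4,"dz": 10.5,"az": -0.7},{"dx": 12.8,"dy": -25.6,"dz": 12,"az": -0.8}])

```text
invalid input at $.increments[0]: expected keys dx, dy, dz, ax, ay, az, claw
```

```bash
python3 -c "
from h import *
s=read_state()
for k in('clock','qpos','eef_pos','tool_rot','force'):print(k,np.round(s[k],3))"
```

```text
clock 0.15
qpos [-1.4    0.629  0.039  1.518 -0.027  0.996 -0.02 ]
eef_pos [152.384 631.397 230.596]
tool_rot [-1.572 -0.    -0.237]
force [-0.455  1.337 -0.894]
```

>>> servo_tool(increments=[{"dx": 1.6,"dy": -3.2,"dz": 1.5,"ax": 0,"ay": 0,"az": -0.1,"claw": -1},{"dx": 3.2,"dy": -6.4,"dz": 3,"ax": 0,"ay": 0,"az": -0.2,"claw": -1},{"dx": 4.8,"dy": -9.6,"dz": 4.5,"ax": 0,"ay": 0,"az": -0.3,"claw": -1},{"dx": 6.4,"dy": -12.8,"dz": 6,"ax": 0,"ay": 0,"az": -0.4,"claw": -1},{"dx": 8,"dy": -16,"dz": 7.5,"ax": 0,"ay": 0,"az": -0.5,"claw": -1},{"dx": 9.6,"dy": -19.2,"dz": 9,"ax": 0,"ay": 0,"az": -0.6,"claw": -1},{"dx": 11.2,"dy": -22.4,"dz": 10.5,"ax": 0,"ay": 0,"az": -0.7,"claw": -1},{"dx": 12.8,"dy": -25.6,"dz": 12,"ax": 0,"ay": 0,"az": -0.8,"claw": -1}])

```text
clock: 0.82
eef_pos: [280.8, 374.0, 351.9]
tool_rot: [-1.571, 0.0, -1.042]
force: [1.4, 0.1, 0.9]
width: 85.7
```

```bash
cat > st.py <<'E'
from h import *
s=read_state()
for k in('clock','qpos','eef_pos','tool_rot','force','width'):print(k,np.round(s[k],3))
E
python3 st.py
```

```text
clock 0.817
qpos [-1.226  0.24   0.304  1.83  -0.081  1.084 -0.363]
eef_pos [280.79  374.004 351.888]
tool_rot [-1.571  0.    -1.042]
force [1.397 0.079 0.872]
width 85.684
```

>>> servo_tool(increments=[{"dx": 1.4,"dy": -3.7,"dz": 0,"ax": 0,"ay": 0,"az": -0.08,"claw": -1},{"dx": 2.8,"dy": -7.4,"dz": 0,"ax": 0,"ay": 0,"az": -0.16,"claw": -1},{"dx": 4.2,"dy": -11.1,"dz": 0,"ax": 0,"ay": 0,"az": -0.24,"claw": -1},{"dx": 5.6,"dy": -14.8,"dz": 0,"ax": 0,"ay": 0,"az": -0.32,"claw": -1},{"dx": 7.0,"dy": -18.5,"dz": 0,"ax": 0,"ay": 0,"az": -0.4,"claw": -1},{"dx": 8.4,"dy": -22.2,"dz": 0,"ax": 0,"ay": 0,"az": -0.48,"claw": -1},{"dx": 9.8,"dy": -25.9,"dz": 0,"ax": 0,"ay": 0,"az": -0.56,"claw": -1},{"dx": 11.2,"dy": -29.6,"dz": 0,"ax": 0,"ay": 0,"az": -0.64,"claw": -1}])

```text
clock: 1.48
eef_pos: [392.5, 78.0, 351.5]
tool_rot: [-1.571, 0.001, -1.68]
force: [1.5, 2.0, 1.4]
width: 85.6
```

```bash
python3 st.py
```

```text
clock 1.483
qpos [-0.811  0.137  0.628  1.982 -0.094  1.05  -0.25 ]
eef_pos [392.478  78.032 351.483]
tool_rot [-1.571e+00  1.000e-03 -1.680e+00]
force [1.475 2.019 1.387]
width 85.583
```

>>> servo_tool(increments=[{"dx": 1.7,"dy": -2.5,"dz": -2,"ax": 0,"ay": 0,"az": -0.03,"claw": -1},{"dx": 3.4,"dy": -5,"dz": -4,"ax": 0,"ay": 0,"az": -0.06,"claw": -1},{"dx": 5.1,"dy": -7.5,"dz": -6,"ax": 0,"ay": 0,"az": -0.1,"claw": -1},{"dx": 6.8,"dy": -10,"dz": -8,"ax": 0,"ay": 0,"az": -0.13,"claw": -1},{"dx": 8.5,"dy": -12.5,"dz": -10,"ax": 0,"ay": 0,"az": -0.16,"claw": -1},{"dx": 10.2,"dy": -15,"dz": -12,"ax": 0,"ay": 0,"az": -0.19,"claw": -1},{"dx": 11.7,"dy": -17.4,"dz": -14,"ax": 0,"ay": 0,"az": -0.222,"claw": -1},{"dx": 11.7,"dy": -17.4,"dz": -14,"ax": 0,"ay": 0,"az": -0.222,"claw": -1}])

```text
clock: 2.15
eef_pos: [509.8, -99.6, 208.0]
tool_rot: [-1.572, -0.005, -1.906]
force: [0.5, -0.6, 0.0]
width: 85.2
```

```bash
python3 st.py; python3 -c "
from h import *
import pickle
pickle.dump(cam('wrist','w1.png'),open('w1.pkl','wb'))"
```

```text
clock 2.15
qpos [-0.273  0.542  0.614  1.915 -0.413  0.815  0.227]
eef_pos [509.751 -99.596 208.047]
tool_rot [-1.572 -0.005 -1.906]
force [ 0.511 -0.622  0.035]
width 85.174
```

View pics/w1.png

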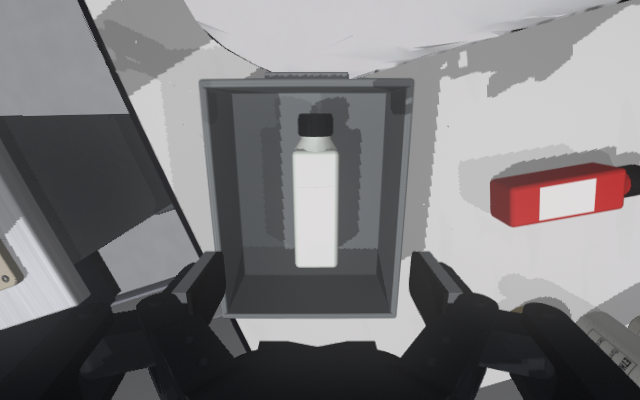

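The wrist view shows the tub (corners ~203,82 / 413,81 / 395,316 / 232,316). The bottle has its cap at 316,125 and base at 316,267, parallel to the walls. I refine the measurement from it.

```bash
python3 - <<'E'
from h import *
import pickle
d=pickle.load(open('w1.pkl','rb'));im=np.asarray(d['color'])
g=im.min(2);m=np.zeros(g.shape,np.uint8);m[155:275,285:345]=(g[155:275,285:345]>150)
k=max(cv2.findContours(m,0,2)[0],key=cv2.contourArea);r=cv2.minAreaRect(k);b=cv2.boxPoints(r);print(r,b.round(1).tolist())
Z=np.array([onz(d,*p,50) for p in b]);print(Z.round(1),Z.mean(0).round(1))
for i in range(4):
    e=Z[(i+1)%4]-Z[i];print(np.linalg.norm(e).round(1),np.degrees(np.arctan2(e[1],e[0])).round(1))
print('captop',onz(d,316,113,27).round(1))
W=np.array([onz(d,*p,84) for p in [(202,82),(413.5,81),(395,316.5),(231,316.5)]])
print(W.round(1),W.mean(0).round(1))
for i in range(4):
    e=W[(i+1)%4]-W[i];print(np.linalg.norm(e).round(1),np.degrees(np.arctan2(e[1],e[0])).round(1))
E
```

```text
((314.4999694824219, 210.99996948242188), (111.99998474121094, 44.99999237060547), 90.0) [[292.0, 155.0], [337.0, 155.0], [337.0, 267.0], [292.0, 267.0]]
[[ 496.3  -62.9   50. ]
 [ 537.2  -77.1   50. ]
 [ 500.  -190.5   50. ]
 [ 454.6 -174.7   50. ]] [ 497.  -126.3   50. ]
43.4 -19.2
119.3 -108.2
48.1 160.8
119.4 69.5
captop [530.9 -33.5  27. ]
[[ 451.8   20.2   84. ]
 [ 614.   -35.6   84. ]
 [ 541.4 -244.7   84. ]
 [ 385.8 -190.7   84. ]] [ 498.3 -112.7   84. ]
171.5 -19.0
221.3 -109.1
164.7 160.9
220.9 72.6
```

>>> servo_tool(increments=[{"dx": 0,"dy": 0,"dz": -3.5,"ax": 0,"ay": 0,"az": 0,"claw": -1},{"dx": 0,"dy": 0,"dz": -7,"ax": 0,"ay": 0,"az": 0,"claw": -1},{"dx": 0,"dy": 0,"dz": -10,"ax": 0,"ay": 0,"az": 0,"claw": -1},{"dx": 0,"dy": 0,"dz": -12,"ax": 0,"ay": 0,"az": 0,"claw": -1},{"dx": 0,"dy": 0,"dz": -12,"ax": 0,"ay": 0,"az": 0,"claw": -1},{"dx": 0,"dy": 0,"dz": -12,"ax": 0,"ay": 0,"az": 0,"claw": -1}])

```text
clock: 2.7
eef_pos: [509.0, -93.1, 91.5]
tool_rot: [-1.572, 0.0, -1.898]
force: [0.1, -1.2, 0.2]
width: 85.2
```

```bash
python3 st.py; python3 -c "
from h import *
import pickle
pickle.dump(cam('wrist','w2.png'),open('w2.pkl','wb'))"
```

```text
clock 2.7
qpos [-0.168  0.703  0.453  2.014 -0.572  0.552  0.362]
eef_pos [509.013 -93.143  91.541]
tool_rot [-1.572  0.    -1.898]
force [ 0.099 -1.205  0.16 ]
width 85.158
```

View pics/w2.png

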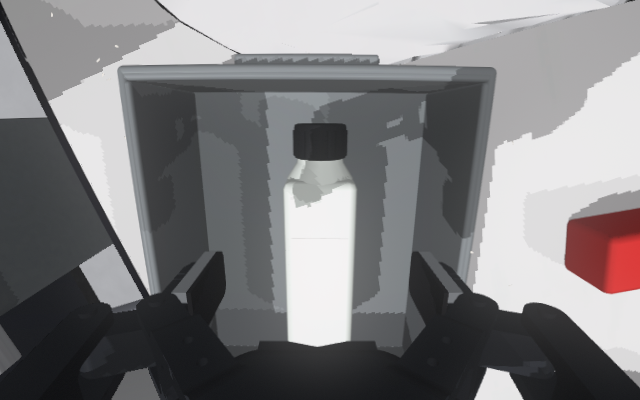

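The bottle (x 287–354) is centred between the fingers (223–412). I descend and close on it.

>>> servo_tool(increments=[{"dx": 0,"dy": 0,"dz": -3,"ax": 0,"ay": 0,"az": 0,"claw": -1},{"dx": 0,"dy": 0,"dz": -5.5,"ax": 0,"ay": 0,"az": 0,"claw": -1},{"dx": 0,"dy": 0,"dz": -7.6,"ax": 0,"ay": 0,"az": 0,"claw": -1},{"dx": 0,"dy": 0,"dz": -7.6,"ax": 0,"ay": 0,"az": 0,"claw": -1}])

```text
clock: 3.08
eef_pos: [508.2, -92.8, 15.0]
tool_rot: [-1.574, 0.001, -1.898]
force: [-0.3, 0.2, 0.7]
width: 85.4
```

>>> servo_tool(increments=[{"dx": 0,"dy": 0,"dz": 0,"ax": 0,"ay": 0,"az": 0,"claw": 0.2},{"dx": 0,"dy": 0,"dz": 0,"ax": 0,"ay": 0,"az": 0,"claw": 1},{"dx": 0,"dy": 0,"dz": 0,"ax": 0,"ay": 0,"az": 0,"claw": 1},{"dx": 0,"dy": 0,"dz": 0,"ax": 0,"ay": 0,"az": 0,"claw": 1},{"dx": 0,"dy": 0,"dz": 0,"ax": 0,"ay": 0,"az": 0,"claw": 1},{"dx": 0,"dy": 0,"dz": 0,"ax": 0,"ay": 0,"az": 0,"claw": 1},{"dx": 0,"dy": 0,"dz": 0,"ax": 0,"ay": 0,"az": 0,"claw": 1}])

```text
clock: 3.67
eef_pos: [511.0, -94.3, 17.0]
tool_rot: [-1.568, 0.001, -1.899]
force: [-0.7, 1.0, 7.3]
width: 45.3
```

```bash
python3 st.py; python3 -c "
from h import *
import pickle
pickle.dump(cam('wrist','w3.png'),open('w3.pkl','wb'))"
```

```text
clock 3.667
qpos [-0.081  0.821  0.322  2.037 -0.667  0.383  0.445]
eef_pos [510.97  -94.318  17.011]
tool_rot [-1.568e+00  1.000e-03 -1.899e+00]
force [-0.672  1.045  7.256]
width 45.26
```

View pics/w3.png

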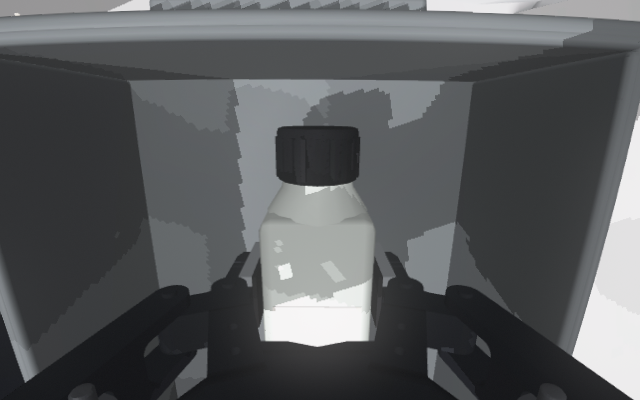

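>>> servo_tool(increments=[{"dx": -0.07,"dy": -0.19,"dz": 1.4,"ax": 0.103,"ay": -0.0355,"az": 0,"claw": 1},{"dx": -0.17,"dy": -0.48,"dz": 2.5,"ax": 0.206,"ay": -0.071,"az": 0,"claw": 1},{"dx": -0.3,"dy": -0.87,"dz": 3.5,"ax": 0.3093,"ay": -0.1065,"az": 0,"claw": 1},{"dx": -0.47,"dy": -1.36,"dz": 4.5,"ax": 0.4125,"ay": -0.142,"az": 0,"claw": 1},{"dx": -0.47,"dy": -1.36,"dz": 4.5,"ax": 0.4125,"ay": -0.142,"az": 0,"claw": 1}])

```text
clock: 4.13
eef_pos: [503.6, -118.5, 61.2]
tool_rot: [-1.566, 0.437, -1.915]
force: [-1.5, -2.2, -2.1]
width: 45.4
```

```bash
python3 st.py; python3 -c "
from h import *
import pickle
d=cam('scene','s4.png');pickle.dump(d,open('s4.pkl','wb'))
cv2.imwrite('pics/s4c.png',cv2.resize(cv2.imread('pics/s4.png')[130:330,240:460],None,fx=3,fy=3))"
```

```text
clock 4.133
qpos [ 0.517  0.77  -0.08   2.022 -0.798  0.543  0.842]
eef_pos [ 503.633 -118.494   61.183]
tool_rot [-1.566  0.437 -1.915]
force [-1.465 -2.239 -2.071]
width 45.401
```

View pics/s4c.png

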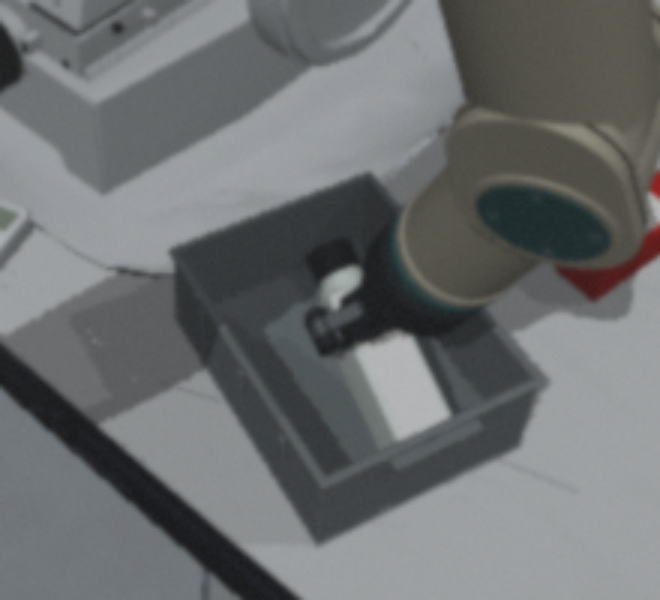

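>>> servo_tool(increments=[{"dx": 0,"dy": 0,"dz": 0,"ax": 0,"ay": 0,"az": 0,"claw": 1},{"dx": 0,"dy": 0,"dz": 0,"ax": 0,"ay": 0,"az": 0,"claw": 1},{"dx": 0,"dy": 0,"dz": 0,"ax": 0,"ay": 0,"az": 0,"claw": 1}])

```text
clock: 4.43
eef_pos: [505.2, -104.5, 60.3]
tool_rot: [-1.569, 0.436, -1.892]
force: [0.3, -0.4, -2.4]
width: 45.1
```

```bash
python3 st.py
```

```text
clock 4.433
qpos [ 0.49   0.771 -0.082  2.024 -0.797  0.539  0.838]
eef_pos [ 505.209 -104.506   60.252]
tool_rot [-1.569  0.436 -1.892]
force [ 0.277 -0.376 -2.378]
width 45.085
```

>>> servo_tool(increments=[{"dx": -0.1,"dy": -0.29,"dz": 0.45,"ax": 0.0515,"ay": -0.0178,"az": 0,"claw": 1},{"dx": -0.2,"dy": -0.59,"dz": 0.9,"ax": 0.103,"ay": -0.0355,"az": 0,"claw": 1},{"dx": -0.31,"dy": -0.91,"dz": 1.3,"ax": 0.1547,"ay": -0.0533,"az": 0,"claw": 1},{"dx": -0.43,"dy": -1.25,"dz": 1.7,"ax": 0.206,"ay": -0.071,"az": 0,"claw": 1},{"dx": -0.56,"dy": -1.62,"dz": 2.05,"ax": 0.258,"ay": -0.0888,"az": 0,"claw": 1},{"dx": -0.69,"dy": -2.0,"dz": 2.4,"ax": 0.3093,"ay": -0.1065,"az": 0,"claw": 1},{"dx": -0.83,"dy": -2.4,"dz": 2.8,"ax": 0.361,"ay": -0.124,"az": 0,"claw": 1},{"dx": -0.97,"dy": -2.81,"dz": 3.2,"ax": 0.4125,"ay": -0.142,"az": 0,"claw": 1}])

```text
clock: 5.1
eef_pos: [496.0, -131.8, 93.3]
tool_rot: [-1.567, 0.877, -1.891]
force: [1.0, 5.4, 1.5]
width: 45.2
```

>>> servo_tool(increments=[{"dx": 0,"dy": 0,"dz": 0,"ax": 0,"ay": 0,"az": 0,"claw": 1},{"dx": 0,"dy": 0,"dz": 0,"ax": 0,"ay": 0,"az": 0,"claw": 1},{"dx": 0,"dy": 0,"dz": 0,"ax": 0,"ay": 0,"az": 0,"claw": 1}])

```text
clock: 5.35
eef_pos: [495.5, -132.3, 92.0]
tool_rot: [-1.569, 0.873, -1.893]
force: [2.3, 4.6, -4.7]
width: 45.2
```

```bash
python3 st.py; python3 -c "
from h import *
for n in('scene','top'):
  cam(n,n+'5.png')
a=cv2.resize(cv2.imread('pics/scene5.png')[130:330,240:460],None,fx=2.5,fy=2.5)
b=cv2.resize(cv2.imread('pics/top5.png')[130:280,320:460],None,fx=2,fy=500/150)[:,:]
cv2.imwrite('pics/5c.png',a)"
```

```text
clock 5.35
qpos [ 0.859  0.921 -0.239  1.903 -0.833  0.892  1.078]
eef_pos [ 495.489 -132.273   92.   ]
tool_rot [-1.569  0.873 -1.893]
force [ 2.272  4.649 -4.717]
width 45.225
```

View pics/5c.png

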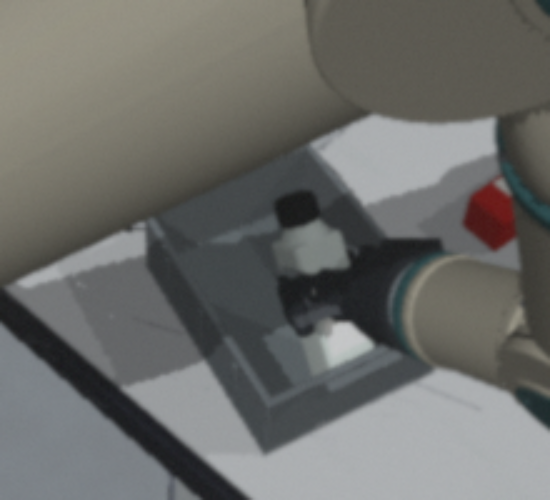

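View pics/top5.png

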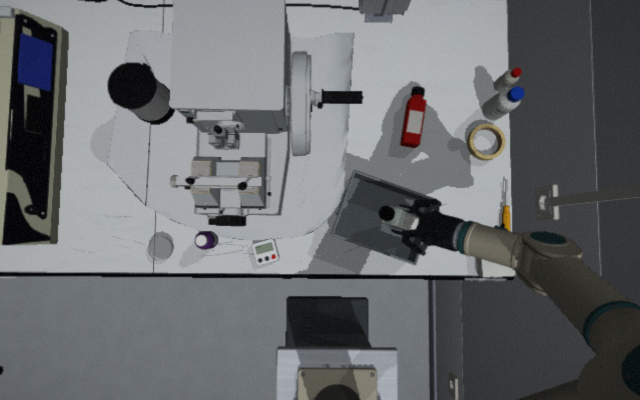

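>>> servo_tool(increments=[{"dx": 0.4,"dy": 1.2,"dz": 0,"ax": 0,"ay": 0,"az": 0,"claw": 1},{"dx": 0.95,"dy": 2.8,"dz": 0,"ax": 0,"ay": 0,"az": 0,"claw": 1},{"dx": 1.5,"dy": 4.4,"dz": 0,"ax": 0,"ay": 0,"az": 0,"claw": 1},{"dx": 2.05,"dy": 6.0,"dz": 0,"ax": 0,"ay": 0,"az": 0,"claw": 1},{"dx": 2.6,"dy": 7.6,"dz": 0,"ax": 0,"ay": 0,"az": 0,"claw": 1},{"dx": 3.2,"dy": 9.2,"dz": 0,"ax": 0,"ay": 0,"az": 0,"claw": 1},{"dx": 3.2,"dy": 9.2,"dz": 0,"ax": 0,"ay": 0,"az": 0,"claw": 1},{"dx": 3.2,"dy": 9.2,"dz": 0,"ax": 0,"ay": 0,"az": 0,"claw": 1}])

```text
clock: 6.12
eef_pos: [527.1, -42.2, 92.3]
tool_rot: [-1.566, 0.871, -1.893]
force: [0.5, -1.1, -2.0]
width: 44.6
```

```bash
python3 st.py; python3 -c "
from h import *
for n in('scene','top'):
  cam(n,n+'6.png')
a=cv2.resize(cv2.imread('pics/scene6.png')[130:330,240:460],None,fx=2.5,fy=2.5)
cv2.imwrite('pics/6c.png',a)
a=cv2.resize(cv2.imread('pics/top6.png')[150:280,320:480],None,fx=4,fy=4)
cv2.imwrite('pics/6t.png',a)"
```

```text
clock 6.117
qpos [ 0.756  0.913 -0.334  1.992 -0.977  0.732  1.093]
eef_pos [527.104 -42.239  92.31 ]
tool_rot [-1.566  0.871 -1.893]
force [ 0.453 -1.072 -1.962]
width 44.581
```

View pics/6c.png

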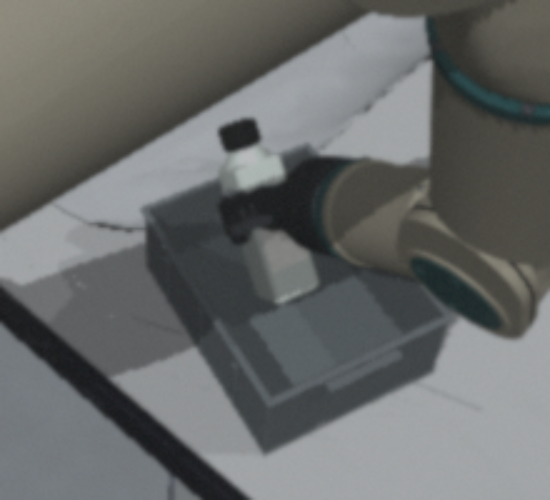

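View pics/6t.png

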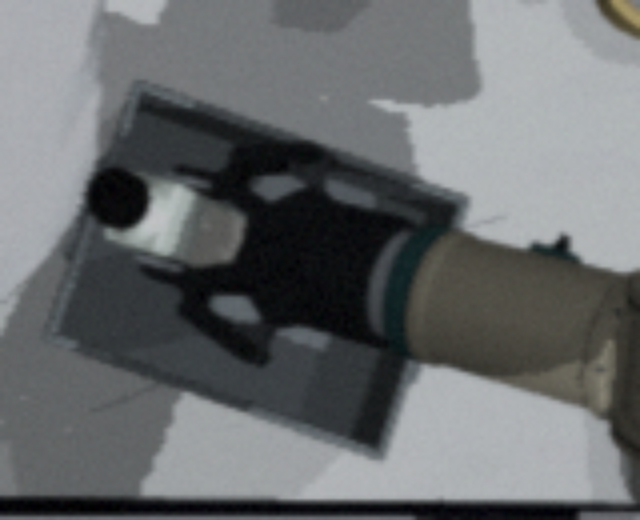

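```bash
cat > chk.py <<'E'
from h import *
import sys
# bottle drawn-point check: predicted pts from hypotheses on tcp
u=np.array([.3256,.9455,0]);z=np.array([0,0,1.]);v=np.array([-.9455,.3256,0])
def pts(tcp,th,s0=95.5,h0=13):
    c,s=np.cos(th),np.sin(th);a=c*u+s*z;n=-s*u+c*z
    f=lambda S,H,V:tcp+(S-s0)*a+(H-h0)*n+V*v
    return {'captop':f(160,23,0),'b_lo+':f(0,0,23),'b_lo-':f(0,0,-23),'b_hi+':f(0,46,23),'b_hi-':f(0,46,-23),'sh_hi+':f(126,46,23),'sh_hi-':f(126,46,-23)}
E
python3 - <<'E'
from chk import *
s=read_state();P=pts(np.array(s['eef_pos']),np.radians(50))
for k,x in P.items(): print(k,x.round(0))
for n in('scene','top'):
    d=cam(n);q=proj(d,list(P.values()));im=cv2.cvtColor(np.asarray(d['color']),cv2.COLOR_RGB2BGR)
    im=cv2.resize(im,None,fx=4,fy=4)
    for a in q: cv2.circle(im,tuple(int(t*4+2) for t in a),4,(0,0,255),1)
    x0,y0=(300,160) if n=='scene' else (320,150)
    cv2.imwrite('pics/7%s.png'%n,im[y0*4:y0*4+480,x0*4:x0*4+480])
a=np.hstack([cv2.imread('pics/7%s.png'%n)[:, :400] for n in('scene','top')]);cv2.imwrite('pics/7.png',a)
E
```

```text
captop [538. -13. 148.]
b_lo+ [489. -86.  10.]
b_lo- [ 532. -101.   10.]
b_hi+ [ 477. -119.   40.]
b_hi- [ 521. -134.   40.]
sh_hi+ [504. -43. 136.]
sh_hi- [547. -57. 136.]
```

View pics/7.png

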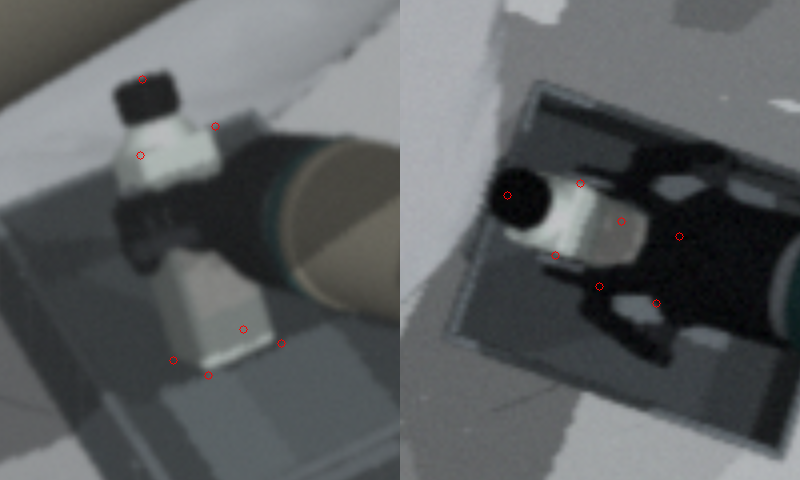

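```bash
cat >> chk.py <<'E'
from scipy.optimize import least_squares
def fit(obs,th0,c0,yaw=None):
    # obs: list (cam dict, key, (u,v)); unknown base-lower-edge mid position (3), theta
    def res(x):
        P=pts(x[:3],x[3],0,0);return np.concatenate([(proj(d,P[k])[0]-np.array(p)) for d,k,p in obs])
    r=least_squares(res,[*c0,th0]);return r.x,res(r.x)
E
python3 - <<'E'
from chk import *
s=cam('scene');t=cam('top')
o=[(s,'captop',(336.7,179.5)),(t,'captop',(350,199.3)),(s,'b_hi+',(351.3,251.5)),(s,'b_hi-',(368,244.3))]
x,r=fit(o,1.0,(510,-90,10));print(x.round(2),np.degrees(x[3]),r.round(1))
C=np.array([498,-114.5,4]);print('p',(x[:3]-C)@u,'v',(x[:3]-C)@v)
st=np.array(read_state()['eef_pos']);a=np.cos(x[3])*u+np.sin(x[3])*z;n=-np.sin(x[3])*u+np.cos(x[3])*z
print('s0,h0',(st-x[:3])@a,(st-x[:3])@n)
E
```

```text
[513.41 -85.23  10.62   0.99] 56.513698197963386 [ 0.5 -1.  -0.2 -0.2 -0.9  1.   0.4  0.2]
p 32.69224889974534 v -5.038487927854698
s0,h0 91.40306123925514 9.374000876460663
```

>>> servo_tool(increments=[{"dx": 0.05,"dy": 0.15,"dz": -0.3,"ax": -0.047,"ay": 0.016,"az": 0,"claw": 1},{"dx": 0.1,"dy": 0.3,"dz": -0.6,"ax": -0.095,"ay": 0.032,"az": 0,"claw": 1},{"dx": 0.15,"dy": 0.45,"dz": -0.9,"ax": -0.142,"ay": 0.049,"az": 0,"claw": 1},{"dx": 0.2,"dy": 0.6,"dz": -1.2,"ax": -0.189,"ay": 0.065,"az": 0,"claw": 1},{"dx": 0.2,"dy": 0.6,"dz": -1.2,"ax": -0.189,"ay": 0.065,"az": 0,"claw": 1},{"dx": 0.2,"dy": 0.6,"dz": -1.2,"ax": -0.189,"ay": 0.065,"az": 0,"claw": 1}])

```text
clock: 6.92
eef_pos: [529.2, -37.5, 80.8]
tool_rot: [-1.567, 0.673, -1.896]
force: [-0.3, -0.2, -1.9]
width: 45.1
```

```bash
python3 st.py; cat > view.py <<'E'
import sys
from chk import *
tag=sys.argv[1]; x0=int(sys.argv[2]);y0=int(sys.argv[3])
import pickle
L=[]
for n,(a,b) in(('scene',(x0,y0)),('top',(320,150))):
    d=cam(n);pickle.dump(d,open(f'{n}_{tag}.pkl','wb'))
    im=cv2.cvtColor(np.asarray(d['color']),cv2.COLOR_RGB2BGR)[b:b+120,a:a+100]
    L.append(cv2.resize(im,None,fx=4,fy=4,interpolation=2))
cv2.imwrite(f'pics/{tag}.png',np.hstack(L))
E
python3 view.py a8 300 150
```

```text
clock 6.917
qpos [ 0.607  0.826 -0.261  2.025 -0.956  0.6    0.975]
eef_pos [529.223 -37.545  80.786]
tool_rot [-1.567  0.673 -1.896]
force [-0.291 -0.176 -1.94 ]
width 45.124
```

View pics/a8.png

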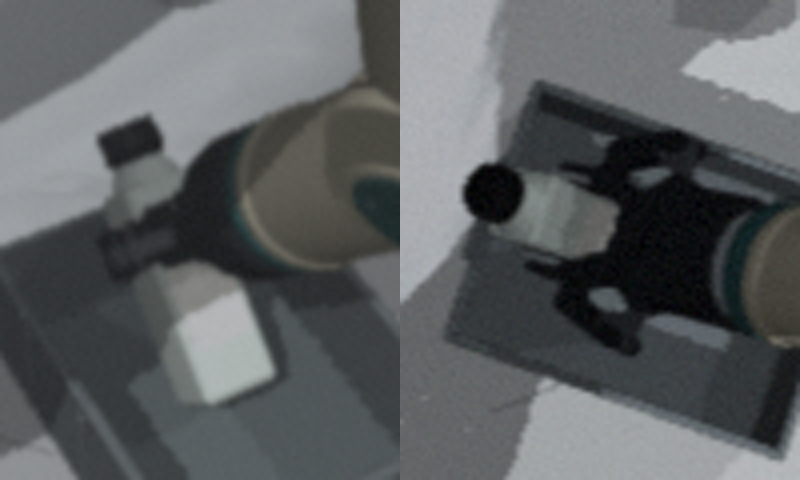

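```bash
cat > f.py <<'E'
from chk import *
import pickle,sys
def run(tag,sc,tp,bp,bm,th0):
    s=pickle.load(open(f'scene_{tag}.pkl','rb'));t=pickle.load(open(f'top_{tag}.pkl','rb'))
    o=[(s,'captop',sc),(t,'captop',tp),(s,'b_hi+',bp),(s,'b_hi-',bm)]
    x,r=fit(o,th0,(510,-90,10));print(x.round(2),np.degrees(x[3]).round(1),r.round(1))
    C=np.array([498,-114.5,4]);print('p',(x[:3]-C)@u,'v',(x[:3]-C)@v,'lift',x[2]-4)
    st=np.array(read_state()['eef_pos']);a=np.cos(x[3])*u+np.sin(x[3])*z;n=-np.sin(x[3])*u+np.cos(x[3])*z
    print('s0,h0',(st-x[:3])@a,(st-x[:3])@n)
E
python3 -c "
from f import *
run('a8',(332,181.7),(342.7,198.2),(353.2,250.5),(369,243),.8)"
```

```text
[ 505.4  -101.42   16.34    0.72] 41.3 [-0.1 -2.3 -1.  -0.2 -0.9  1.7  1.6  1.1]
p 14.781241780482045 v -2.739332068702005 lift 12.34112746310321
s0,h0 92.46256571060776 3.5729561402201355
```

```bash
cat > ov.py <<'E'
from chk import *
import pickle
def ov(tag,x0,y0,tcp,hyps,out):
    L=[]
    for n,(a,b) in(('scene',(x0,y0)),('top',(320,150))):
        d=pickle.load(open(f'{n}_{tag}.pkl','rb'))
        im=cv2.cvtColor(np.asarray(d['color']),cv2.COLOR_RGB2BGR)[b:b+120,a:a+100]
        im=cv2.resize(im,None,fx=4,fy=4,interpolation=2)
        for (th,s0,h0),col in zip(hyps,[(0,0,255),(0,255,0),(255,100,0)]):
            for q in proj(d,list(pts(np.array(tcp),np.radians(th),s0,h0).values())):
                cv2.circle(im,(int((q[0]-a+.5)*4),int((q[1]-b+.5)*4)),4,col,1)
        L.append(im)
    cv2.imwrite('pics/'+out,np.hstack(L))
E
python3 -c "
from ov import *
ov('a8',300,150,[529.2,-37.5,80.8],[(45,91.4,9.4),(41.3,92.5,3.6),(45,95.5,11)],'a8o.png')"
```

```text
(no output)
```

View pics/a8o.png

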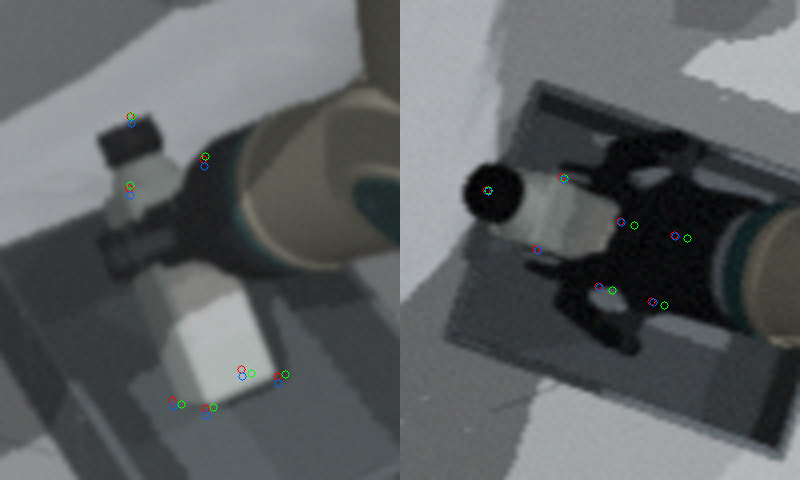

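>>> servo_tool(increments=[{"dx": 0.05,"dy": 0.1,"dz": -0.2,"ax": 0,"ay": 0,"az": 0,"claw": 1},{"dx": 0.05,"dy": 0.1,"dz": -0.3,"ax": 0,"ay": 0,"az": 0,"claw": 1},{"dx": 0.05,"dy": 0.1,"dz": -0.3,"ax": 0,"ay": 0,"az": 0,"claw": 1}])

```text
clock: 7.27
eef_pos: [529.0, -38.4, 78.4]
tool_rot: [-1.569, 0.675, -1.901]
force: [-6.6, -8.1, 13.5]
width: 45.1
```

>>> servo_tool(increments=[{"dx": 0,"dy": 0,"dz": -0.1,"ax": 0,"ay": 0,"az": 0,"claw": 1},{"dx": 0,"dy": 0,"dz": -0.1,"ax": 0,"ay": 0,"az": 0,"claw": 1}])

```text
clock: 7.43
eef_pos: [528.9, -38.6, 77.7]
tool_rot: [-1.569, 0.675, -1.901]
force: [-8.0, -8.5, 16.3]
width: 45.4
```

```bash
python3 view.py a9 300 150; python3 -c "
from ov import *
ov('a9',300,150,[528.9,-38.6,77.7],[(45,93.5,10)],'a9o.png')"
```

```text
(no output)
```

View pics/a9o.png

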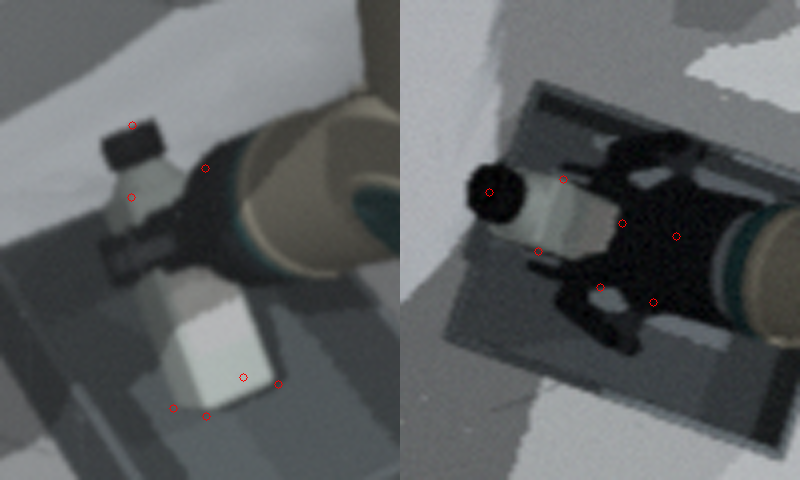

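>>> servo_tool(increments=[{"dx": 0,"dy": 0,"dz": 0.1,"ax": 0,"ay": 0,"az": 0,"claw": 1},{"dx": 0,"dy": 0,"dz": 0.1,"ax": 0,"ay": 0,"az": 0,"claw": 0},{"dx": 0,"dy": 0,"dz": 0.1,"ax": 0,"ay": 0,"az": 0,"claw": -0.5},{"dx": 0,"dy": 0,"dz": 0.1,"ax": 0,"ay": 0,"az": 0,"claw": -1},{"dx": 0,"dy": 0,"dz": 0.1,"ax": 0,"ay": 0,"az": 0,"claw": -1},{"dx": 0,"dy": 0,"dz": 0.1,"ax": 0,"ay": 0,"az": 0,"claw": -1}])

```text
clock: 8.03
eef_pos: [529.5, -36.7, 77.1]
tool_rot: [-1.569, 0.673, -1.898]
force: [-0.1, -0.3, -1.0]
width: 85.7
```

```bash
python3 st.py;python3 view.py a10 300 150
```

```text
clock 8.033
qpos [ 0.608  0.834 -0.265  2.025 -0.96   0.593  0.979]
eef_pos [529.52  -36.711  77.127]
tool_rot [-1.569  0.673 -1.898]
force [-0.119 -0.304 -0.959]
width 85.729
```

View pics/a10.png

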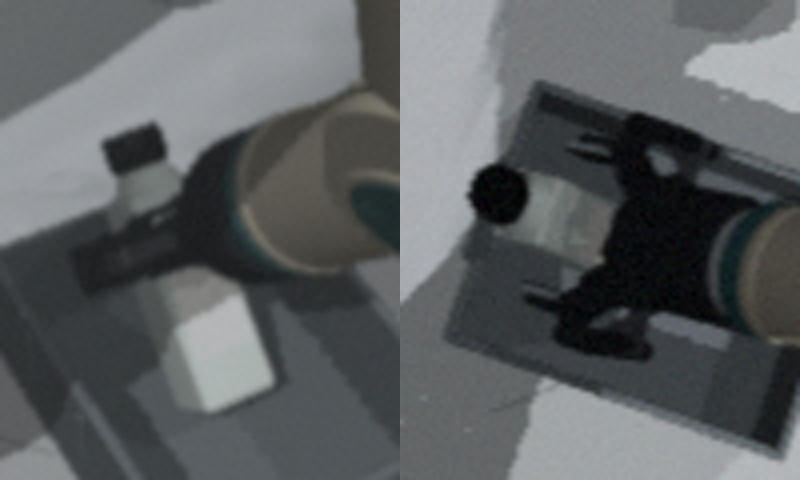

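>>> servo_tool(increments=[{"dx": -0.36,"dy": -1.06,"dz": 1.4,"ax": 0,"ay": 0,"az": 0,"claw": -1},{"dx": -0.72,"dy": -2.1,"dz": 2.8,"ax": 0,"ay": 0,"az": 0,"claw": -1},{"dx": -1.1,"dy": -3.2,"dz": 4.2,"ax": 0,"ay": 0,"az": 0,"claw": -1},{"dx": -1.45,"dy": -4.2,"dz": 5.6,"ax": 0,"ay": 0,"az": 0,"claw": -1},{"dx": -1.85,"dy": -5.3,"dz": 7.2,"ax": 0,"ay": 0,"az": 0,"claw": -1},{"dx": -1.85,"dy": -5.3,"dz": 9.5,"ax": 0,"ay": 0,"az": 0,"claw": -1},{"dx": -1.85,"dy": -5.3,"dz": 12.5,"ax": 0,"ay": 0,"az": 0,"claw": -1},{"dx": -1.85,"dy": -5.3,"dz": 15.5,"ax": 0,"ay": 0,"az": 0,"claw": -1}])

```text
clock: 8.8
eef_pos: [510.5, -89.6, 233.1]
tool_rot: [-1.57, 0.673, -1.899]
force: [0.8, -0.3, -0.1]
width: 85.7
```

```bash
python3 st.py;python3 view.py a11 300 150; python3 -c "
from h import *
import pickle
pickle.dump(cam('wrist','w11.png'),open('w11.pkl','wb'))"
```

```text
clock 8.8
qpos [ 0.626  0.562 -0.127  1.924 -0.753  0.955  0.724]
eef_pos [510.48  -89.557 233.106]
tool_rot [-1.57   0.673 -1.899]
force [ 0.753 -0.314 -0.085]
width 85.704
```

View pics/a11.png

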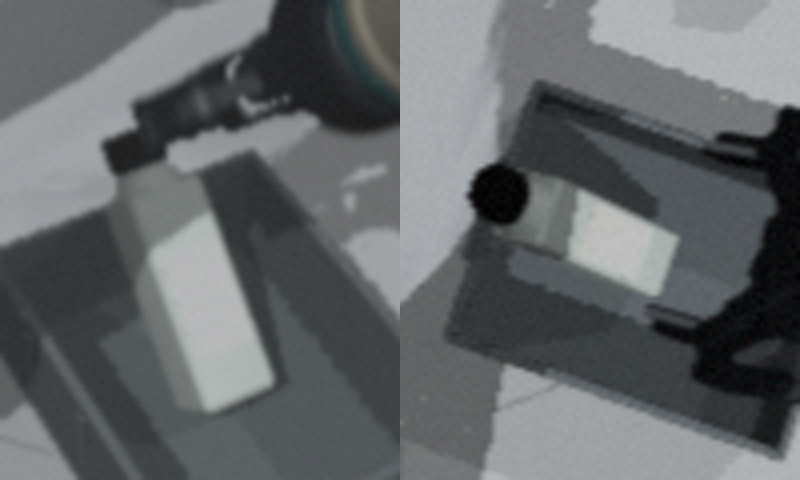

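View pics/w11.png

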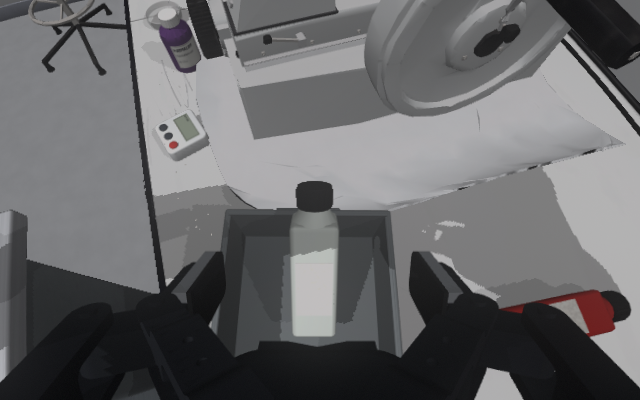

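```bash
python3 - <<'E'
from chk import *
import pickle
s=pickle.load(open('scene_a11.pkl','rb'));t=pickle.load(open('top_a11.pkl','rb'));w=pickle.load(open('w11.pkl','rb'))
o=[(t,'captop',(344.5,198.2)),(s,'b_hi+',(352.5,253)),(s,'b_hi-',(368.5,245)),(t,'b_hi+',(384.5,224.2)),(t,'b_hi-',(389.5,209.5)),(w,'b_hi+',(292,337)),(w,'b_hi-',(336,337)),(w,'captop',(315,184))]
x,r=fit(o,.8,(510,-90,10));print(x.round(2),np.degrees(x[3]).round(1),r.round(1))
C=np.array([498,-114.5,4]);print('p',(x[:3]-C)@u,'v',(x[:3]-C)@v,'lift',x[2]-4)
P=pts(x[:3],x[3],0,0);[print(k,q.round(0)) for k,q in P.items()]
E
```

```text
[509.75 -95.02  10.7    0.82] 47.2 [-0.2 -0.3 -0.6 -0.1  1.5 -0.2 -0.6  1.1  0.1 -0.8 -0.4 -0.2  0.   0.
  0.1  0.3]
p 22.244946143038387 v -4.771524361238707 lift 6.69622566563123
captop [540.  -8. 144.]
b_lo+ [488. -88.  11.]
b_lo- [ 532. -103.   11.]
b_hi+ [ 477. -119.   42.]
b_hi- [ 521. -134.   42.]
sh_hi+ [505. -38. 134.]
sh_hi- [548. -53. 134.]
```

The bottle leans by itself at about 47° on the end wall's rim, released, with the hand clear. Next I regrasp with a nearly vertical tool, tipped slightly the other way.

>>> servo_tool(increments=[{"dx": 0.25,"dy": 0.7,"dz": 0,"ax": -0.1,"ay": 0.0345,"az": 0,"claw": -1},{"dx": 0.5,"dy": 1.5,"dz": 0,"ax": -0.2,"ay": 0.069,"az": 0,"claw": -1},{"dx": 0.8,"dy": 2.2,"dz": 0,"ax": -0.3,"ay": 0.1035,"az": 0,"claw": -1},{"dx": 1.1,"dy": 3,"dz": 0,"ax": -0.4,"ay": 0.138,"az": 0,"claw": -1},{"dx": 1.35,"dy": 3.7,"dz": -0.5,"ax": -0.5,"ay": 0.1725,"az": 0,"claw": -1},{"dx": 1.6,"dy": 4.5,"dz": -1,"ax": -0.6,"ay": 0.207,"az": 0,"claw": -1},{"dx": 1.9,"dy": 5.2,"dz": -1.5,"ax": -0.7,"ay": 0.2415,"az": 0,"claw": -1},{"dx": 2.15,"dy": 6,"dz": -2,"ax": -0.802,"ay": 0.276,"az": 0,"claw": -1}])

```text
clock: 9.62
eef_pos: [532.5, -29.5, 212.0]
tool_rot: [-1.57, -0.181, -1.898]
force: [0.2, -0.2, -1.4]
width: 85.4
```

>>> servo_tool(increments=[{"dx": 0,"dy": 0,"dz": 0,"ax": 0,"ay": 0,"az": 0,"claw": -1},{"dx": 0,"dy": 0,"dz": 0,"ax": 0,"ay": 0,"az": 0,"claw": -1}])

```text
clock: 9.78
eef_pos: [532.1, -25.0, 209.9]
tool_rot: [-1.576, -0.176, -1.889]
force: [0.4, -1.0, 0.3]
width: 85.5
```

```bash
python3 st.py;python3 view.py a12 300 150; python3 -c "
from h import *
import pickle
pickle.dump(cam('wrist','w12.png'),open('w12.pkl','wb'))"
```

```text
clock 9.783
qpos [-0.32   0.542  0.318  1.825  0.002  0.864 -0.359]
eef_pos [532.144 -24.966 209.941]
tool_rot [-1.576 -0.176 -1.889]
force [ 0.361 -1.021  0.326]
width 85.479
```

View pics/a12.png

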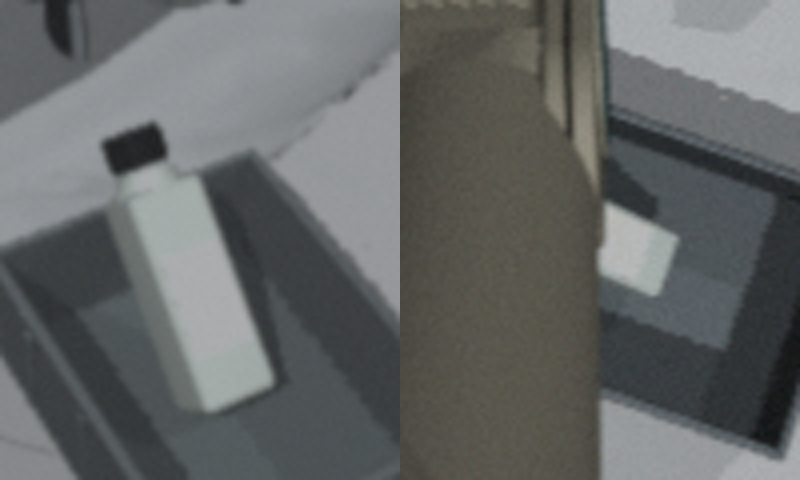

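View pics/w12.png

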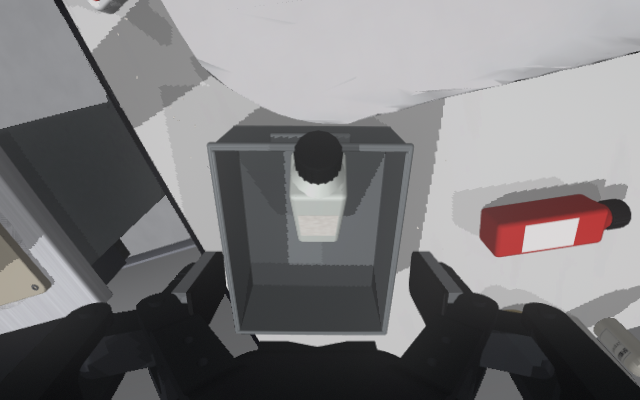

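```bash
python3 - <<'E'
from chk import *
import pickle
s=pickle.load(open('scene_a12.pkl','rb'));t=pickle.load(open('top_a11.pkl','rb'));w=pickle.load(open('w11.pkl','rb'))
o=[(t,'captop',(344.5,198.2)),(s,'b_hi+',(352.3,253)),(s,'b_hi-',(368.3,245)),(s,'sh_hi+',(332.6,200.5)),(s,'sh_hi-',(350.6,194.3)),(t,'b_hi+',(384.5,224.2)),(t,'b_hi-',(389.5,209.5)),(w,'b_hi+',(292,337)),(w,'b_hi-',(336,337)),(w,'captop',(315,184))]
x,r=fit(o,.8,(510,-90,10));print(x.round(2),np.degrees(x[3]).round(1),r.round(1))
C=np.array([498,-114.5,4]);print('p',(x[:3]-C)@u,'v',(x[:3]-C)@v,'lift',x[2]-4)
P=pts(x[:3],x[3],0,0);[print(k,q.round(0)) for k,q in P.items()]
print('target tcp',pts(x[:3],x[3],160-94,23-19.6)['captop'])
E
```

```text
[509.33 -95.92   5.39   0.79] 45.4 [-1.6 -0.5 -0.6  1.1  1.4  1.   0.3 -1.3  0.9 -2.4 -0.9  1.2 -0.2 -0.7
 -0.3 -0.2 -0.4 -0.  -0.   1.2]
p 21.259657680864304 v -4.666563261473649 lift 1.3882709148265873
captop [541.  -5. 135.]
b_lo+ [488. -88.   5.]
b_lo- [ 531. -103.    5.]
b_hi+ [ 477. -119.   38.]
b_hi- [ 520. -134.   38.]
sh_hi+ [506. -36. 127.]
sh_hi- [549. -51. 127.]
target tcp [526.28467692 -46.69717824  86.07351737]
```

>>> servo_tool(increments=[{"dx": -0.15,"dy": -0.4,"dz": -3,"ax": 0,"ay": 0,"az": 0,"claw": -1},{"dx": -0.3,"dy": -0.8,"dz": -6,"ax": 0,"ay": 0,"az": 0,"claw": -1},{"dx": -0.4,"dy": -1.2,"dz": -8.5,"ax": 0,"ay": 0,"az": 0,"claw": -1},{"dx": -0.4,"dy": -1.2,"dz": -8.5,"ax": 0,"ay": 0,"az": 0,"claw": -1},{"dx": -0.4,"dy": -1.2,"dz": -8.5,"ax": 0,"ay": 0,"az": 0,"claw": -1}])

```text
clock: 10.35
eef_pos: [527.4, -44.1, 127.0]
tool_rot: [-1.574, -0.177, -1.903]
force: [-0.2, 0.2, 0.6]
width: 85.3
```

```bash
python3 st.py;python3 view.py a13 300 150; python3 -c "
from h import *
import pickle
pickle.dump(cam('wrist','w13.png'),open('w13.pkl','wb'))"
```

```text
clock 10.35
qpos [-0.268  0.655  0.294  1.911 -0.021  0.662 -0.341]
eef_pos [527.36  -44.08  126.979]
tool_rot [-1.574 -0.177 -1.903]
force [-0.18   0.154  0.632]
width 85.332
```

View pics/w13.png

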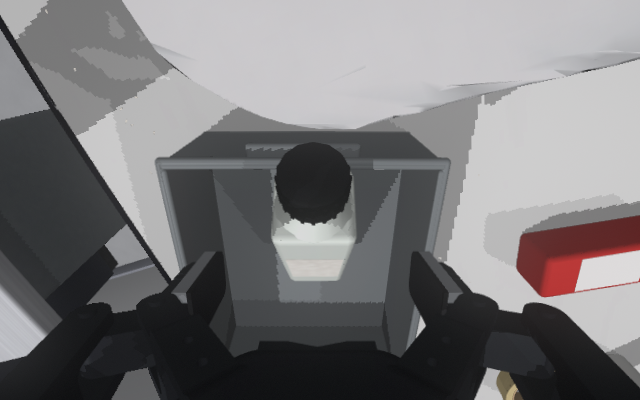

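View pics/a13.png

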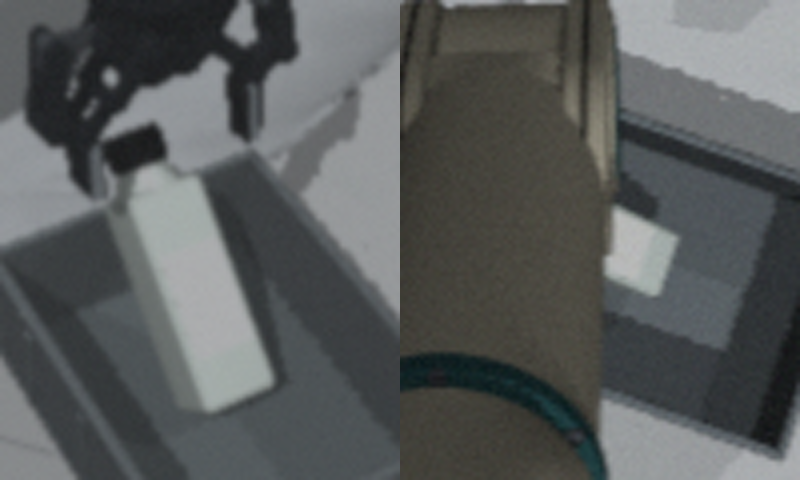

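>>> servo_tool(increments=[{"dx": -0.05,"dy": -0.15,"dz": -1.5,"ax": 0,"ay": 0,"az": 0,"claw": -1},{"dx": -0.1,"dy": -0.3,"dz": -2.8,"ax": 0,"ay": 0,"az": 0,"claw": -1},{"dx": -0.1,"dy": -0.4,"dz": -3.9,"ax": 0,"ay": 0,"az": 0,"claw": -1},{"dx": -0.1,"dy": -0.4,"dz": -3.9,"ax": 0,"ay": 0,"az": 0,"claw": -1}])

```text
clock: 10.83
eef_pos: [527.1, -45.8, 87.7]
tool_rot: [-1.572, -0.176, -1.899]
force: [-0.7, 0.7, -0.7]
width: 85.4
```

>>> servo_tool(increments=[{"dx": 0,"dy": 0,"dz": 0,"ax": 0,"ay": 0,"az": 0,"claw": 0},{"dx": 0,"dy": 0,"dz": 0,"ax": 0,"ay": 0,"az": 0,"claw": 1},{"dx": 0,"dy": 0,"dz": 0,"ax": 0,"ay": 0,"az": 0,"claw": 1},{"dx": 0,"dy": 0,"dz": 0,"ax": 0,"ay": 0,"az": 0,"claw": 1},{"dx": 0,"dy": 0,"dz": 0,"ax": 0,"ay": 0,"az": 0,"claw": 1},{"dx": 0,"dy": 0,"dz": 0,"ax": 0,"ay": 0,"az": 0,"claw": 1}])

```text
clock: 11.33
eef_pos: [528.2, -45.8, 89.1]
tool_rot: [-1.57, -0.175, -1.899]
force: [-1.0, 0.5, 5.3]
width: 44.9
```

```bash
python3 st.py;python3 view.py a14 300 150; python3 -c "
from h import *
import pickle
pickle.dump(cam('wrist','w14.png'),open('w14.pkl','wb'))"
```

```text
clock 11.333
qpos [-0.253  0.715  0.278  1.935 -0.032  0.573 -0.335]
eef_pos [528.239 -45.831  89.147]
tool_rot [-1.57  -0.175 -1.899]
force [-1.016  0.546  5.335]
width 44.942
```

View pics/w14.png

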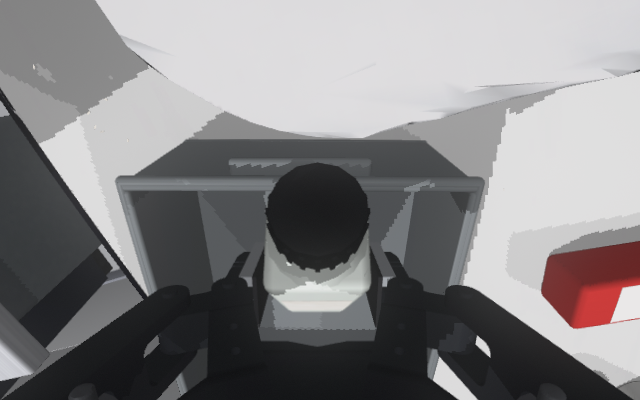

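View pics/a14.png

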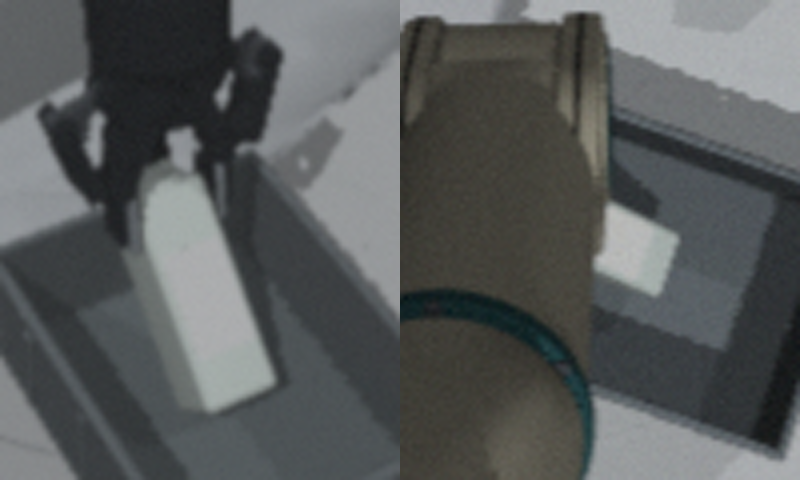

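>>> servo_tool(increments=[{"dx": -0.11,"dy": -0.33,"dz": 0.5,"ax": 0.046,"ay": -0.0158,"az": 0,"claw": 1},{"dx": -0.23,"dy": -0.66,"dz": 0.97,"ax": 0.092,"ay": -0.0317,"az": 0,"claw": 1},{"dx": -0.35,"dy": -1.0,"dz": 1.22,"ax": 0.138,"ay": -0.0475,"az": 0,"claw": 1},{"dx": -0.47,"dy": -1.35,"dz": 1.47,"ax": 0.184,"ay": -0.0633,"az": 0,"claw": 1},{"dx": -0.59,"dy": -1.71,"dz": 1.65,"ax": 0.23,"ay": -0.079,"az": 0,"claw": 1},{"dx": -0.72,"dy": -2.08,"dz": 1.82,"ax": 0.276,"ay": -0.095,"az": 0,"claw": 1},{"dx": -0.85,"dy": -2.46,"dz": 1.97,"ax": 0.322,"ay": -0.111,"az": 0,"claw": 1},{"dx": -0.98,"dy": -2.85,"dz": 2.1,"ax": 0.368,"ay": -0.1267,"az": 0,"claw": 1}])

```text
clock: 12.15
eef_pos: [517.4, -74.6, 109.4]
tool_rot: [-1.57, 0.216, -1.899]
force: [0.3, -1.3, -3.0]
width: 45.0
```

```bash
python3 st.py;python3 view.py a15 300 150
```

```text
clock 12.15
qpos [ 0.334  0.636 -0.151  2.007 -0.266  0.493  0.119]
eef_pos [517.422 -74.56  109.444]
tool_rot [-1.57   0.216 -1.899]
force [ 0.316 -1.278 -2.978]
width 45.044
```

View pics/a15.png

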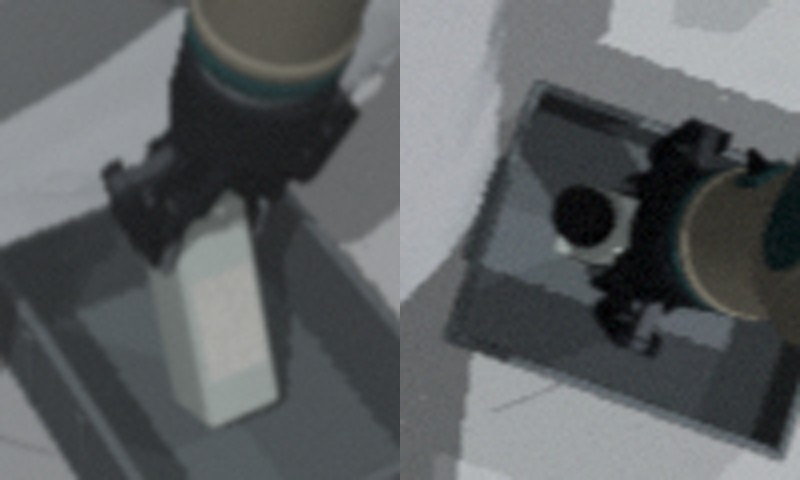

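>>> servo_tool(increments=[{"dx": -0.13,"dy": -0.38,"dz": 0.1,"ax": 0.046,"ay": -0.0158,"az": 0,"claw": 1},{"dx": -0.26,"dy": -0.77,"dz": 0.15,"ax": 0.092,"ay": -0.0317,"az": 0,"claw": 1},{"dx": -0.39,"dy": -1.15,"dz": 0.2,"ax": 0.138,"ay": -0.0475,"az": 0,"claw": 1},{"dx": -0.53,"dy": -1.53,"dz": 0.25,"ax": 0.184,"ay": -0.0633,"az": 0,"claw": 1},{"dx": -0.66,"dy": -1.92,"dz": 0.22,"ax": 0.23,"ay": -0.079,"az": 0,"claw": 1},{"dx": -0.79,"dy": -2.31,"dz": 0.18,"ax": 0.276,"ay": -0.095,"az": 0,"claw": 1},{"dx": -0.93,"dy": -2.69,"dz": 0.11,"ax": 0.322,"ay": -0.111,"az": 0,"claw": 1},{"dx": -1.06,"dy": -3.08,"dz": 0.03,"ax": 0.368,"ay": -0.1267,"az": 0,"claw": 1}])

```text
clock: 12.92
eef_pos: [507.3, -104.6, 109.2]
tool_rot: [-1.569, 0.603, -1.897]
force: [0.4, 0.5, -2.5]
width: 45.2
```

>>> servo_tool(increments=[{"dx": 0,"dy": 0,"dz": 0,"ax": 0,"ay": 0,"az": 0,"claw": 1},{"dx": 0,"dy": 0,"dz": 0,"ax": 0,"ay": 0,"az": 0,"claw": 1},{"dx": 0,"dy": 0,"dz": 0,"ax": 0,"ay": 0,"az": 0,"claw": 1}])

```text
clock: 13.17
eef_pos: [507.4, -103.7, 109.7]
tool_rot: [-1.569, 0.602, -1.896]
force: [1.1, 0.5, -1.8]
width: 45.1
```

```bash
python3 st.py;python3 view.py a16 300 150; python3 -c "
from h import *
import pickle
pickle.dump(cam('wrist','w16.png'),open('w16.pkl','wb'))
from ov import *
ov('a16',300,150,read_state()['eef_pos'],[(90,97.7,21.1)],'a16o.png')"
```

```text
clock 13.167
qpos [ 0.864  0.795 -0.52   1.98  -0.441  0.572  0.529]
eef_pos [ 507.413 -103.652  109.718]
tool_rot [-1.569  0.602 -1.896]
force [ 1.064  0.532 -1.784]
width 45.096
```

View pics/a16o.png

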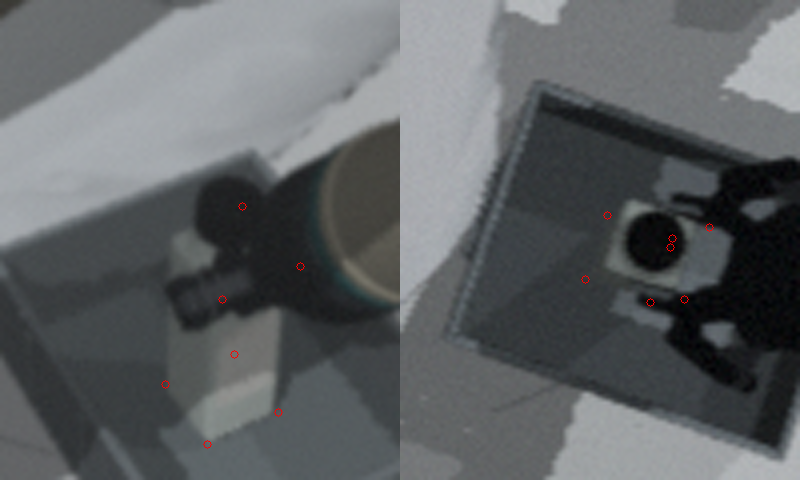

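View pics/w16.png

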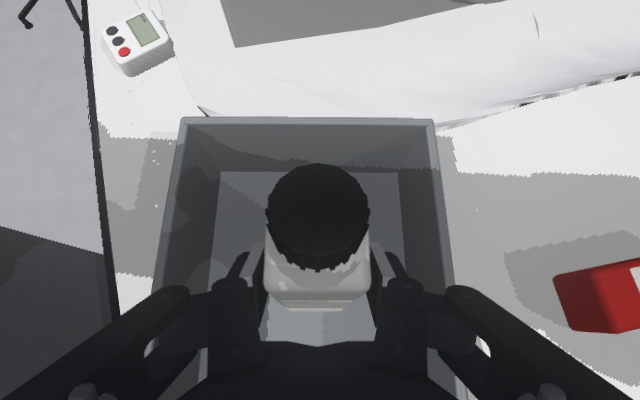

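```bash
python3 - <<'E'
from ov import *
s=pickle.load(open('scene_a16.pkl','rb'));t=pickle.load(open('top_a16.pkl','rb'));w=pickle.load(open('w16.pkl','rb'))
tcp=np.array(read_state()['eef_pos'])
o=[(t,'captop',(383.6,210)),(s,'b_hi+',(352.3,259)),(s,'b_hi-',(368.3,250.3)),(s,'captop',(356,201))]
for oo in (o,o[:3]):
    x,r=fit(oo,1.5,(510,-90,10));print(x.round(2),np.degrees(x[3]).round(1),r.round(1))
    C=np.array([498,-114.5,4]);print('p',(x[:3]-C)@u,'v',(x[:3]-C)@v,'lift',x[2]-4)
    a=np.cos(x[3])*u+np.sin(x[3])*z;n=-np.sin(x[3])*u+np.cos(x[3])*z;d=tcp-x[:3];print('s0h0',d@a,d@n)
print(proj(w,[pts(x[:3],x[3],0,0)[k] for k in('captop','sh_hi+','sh_hi-')]))
im=cv2.imread('pics/a16.png');cv2.imwrite('pics/a16b.png',cv2.resize(im[150:460,150:700],None,fx=1.45,fy=1.45))
E
```

```text
[517.29 -78.78   7.5    1.55] 88.7 [-0.3 -0.2 -1.9  0.6 -0.3  1.3  2.1 -1.5]
p 40.05272923656223 v -6.609750147812456 lift 3.5019022446679973
s0h0 102.01151996176685 28.9590333999667
[514.84 -83.    16.13   1.51] 86.8 [ 0.  -0.1 -0.9 -0.3  0.8  0.4]
p 35.263007023151694 v -5.670097310013311 lift 12.133161699758155
s0h0 92.66593158265903 26.995662305874756
[[321.1294574  197.22502762]
 [259.27307582 287.1276055 ]
 [379.7276646  287.94747952]]
```

View pics/a16b.png

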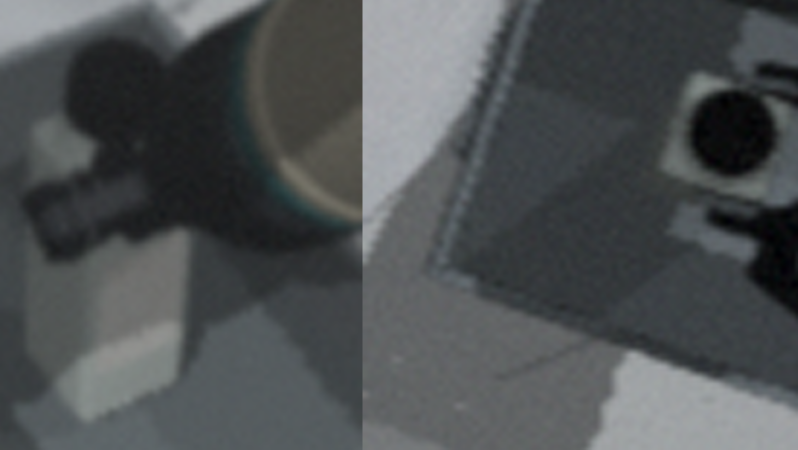

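>>> servo_tool(increments=[{"dx": 0,"dy": 0,"dz": -0.2,"ax": 0.028,"ay": -0.01,"az": 0,"claw": 1},{"dx": 0,"dy": 0,"dz": -0.4,"ax": 0.028,"ay": -0.01,"az": 0,"claw": 1},{"dx": 0,"dy": 0,"dz": -0.4,"ax": 0.028,"ay": -0.01,"az": 0,"claw": 1}])

```text
clock: 13.57
eef_pos: [507.0, -104.9, 105.3]
tool_rot: [-1.568, 0.632, -1.898]
force: [0.2, -0.4, -2.2]
width: 45.0
```

>>> servo_tool(increments=[{"dx": 0,"dy": 0,"dz": -0.2,"ax": 0,"ay": 0,"az": 0,"claw": 1},{"dx": 0,"dy": 0,"dz": -0.2,"ax": 0,"ay": 0,"az": 0,"claw": 1}])

```text
clock: 13.73
eef_pos: [507.4, -104.7, 104.5]
tool_rot: [-1.567, 0.633, -1.897]
force: [-2.2, -1.7, 4.8]
width: 45.3
```

>>> servo_tool(increments=[{"dx": 0,"dy": 0,"dz": -0.1,"ax": 0,"ay": 0,"az": 0,"claw": 1},{"dx": 0,"dy": 0,"dz": -0.1,"ax": 0,"ay": 0,"az": 0,"claw": 1}])

```text
clock: 13.9
eef_pos: [507.4, -104.6, 104.5]
tool_rot: [-1.567, 0.633, -1.896]
force: [-3.9, -3.9, 12.6]
width: 45.3
```

```bash
python3 st.py;python3 view.py a17 300 150; python3 -c "
from h import *
import pickle
pickle.dump(cam('wrist','w17.png'),open('w17.pkl','wb'));print(read_state()['torque'])"
```

```text
clock 13.9
qpos [ 0.895  0.824 -0.541  1.977 -0.45   0.571  0.558]
eef_pos [ 507.386 -104.599  104.472]
tool_rot [-1.567  0.633 -1.896]
force [-3.883 -3.862 12.577]
width 45.257
[0.09906703 0.60239147 0.41057132]
```

View pics/a17.png

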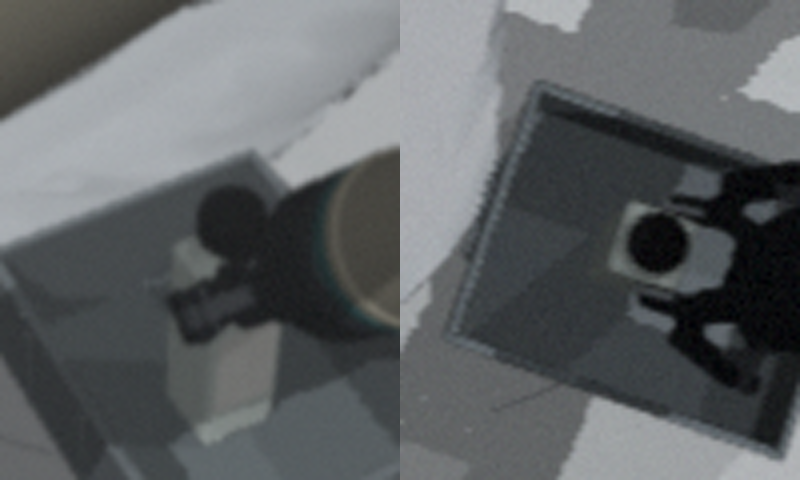

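```bash
python3 - <<'E'
from h import *
import pickle
s=pickle.load(open('scene_a17.pkl','rb'));t=pickle.load(open('top_a17.pkl','rb'))
u=np.array([.3256,.9455,0])
m=(onz(s,352,260.5,4)+onz(s,367.7,252.3,4))/2; c=m+23*u
print('base c (scene)',c.round(1)); print('captop c (top)',onz(t,384.2,210.3,164).round(1),'captop scene',onz(s,356.5,203,164).round(1))
E
```

```text
base c (scene) [ 511.9 -101.2    4. ]
captop c (top) [510.  -99.8 164. ] captop scene [504.5 -98.5 164. ]
```

>>> servo_tool(increments=[{"dx": 0,"dy": 0,"dz": 0.15,"ax": 0,"ay": 0,"az": 0,"claw": 1},{"dx": 0,"dy": 0,"dz": 0.15,"ax": 0,"ay": 0,"az": 0,"claw": 0.3},{"dx": 0,"dy": 0,"dz": 0.15,"ax": 0,"ay": 0,"az": 0,"claw": 0},{"dx": 0,"dy": 0,"dz": 0.15,"ax": 0,"ay": 0,"az": 0,"claw": -0.5},{"dx": 0,"dy": 0,"dz": 0.15,"ax": 0,"ay": 0,"az": 0,"claw": -1},{"dx": 0,"dy": 0,"dz": 0.15,"ax": 0,"ay": 0,"az": 0,"claw": -1},{"dx": 0,"dy": 0,"dz": 0.15,"ax": 0,"ay": 0,"az": 0,"claw": -1}])

```text
clock: 14.63
eef_pos: [507.2, -104.9, 104.1]
tool_rot: [-1.568, 0.633, -1.898]
force: [0.3, 0.2, 0.2]
width: 85.7
```

```bash
python3 st.py;python3 view.py a18 300 150; python3 -c "
from h import *
cam('wrist','w18.png')"
```

```text
clock 14.633
qpos [ 0.895  0.824 -0.54   1.977 -0.45   0.571  0.557]
eef_pos [ 507.151 -104.886  104.057]
tool_rot [-1.568  0.633 -1.898]
force [0.288 0.234 0.233]
width 85.748
```

View pics/a18.png

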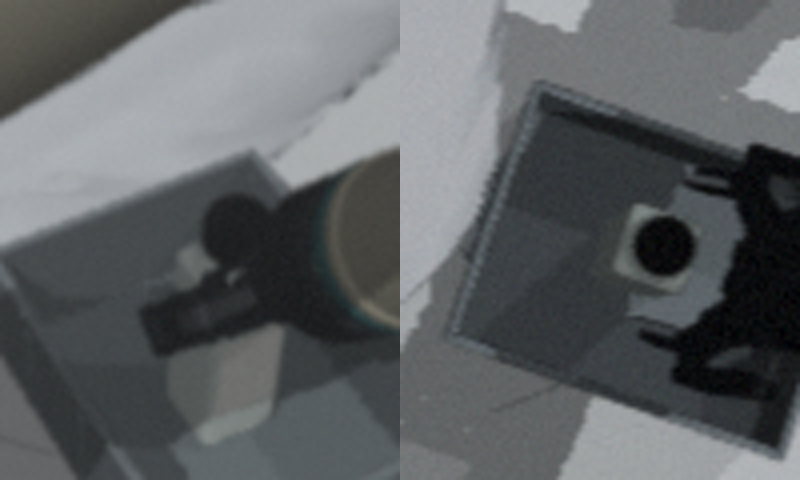

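View pics/w18.png

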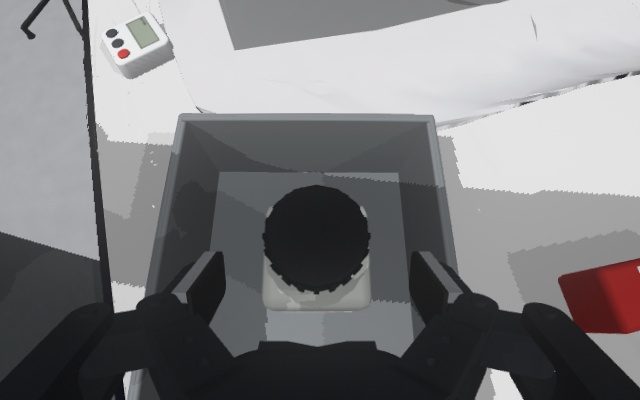

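>>> servo_tool(increments=[{"dx": -0.3,"dy": -0.8,"dz": 1.2,"ax": 0,"ay": 0,"az": 0,"claw": -1},{"dx": -0.6,"dy": -1.7,"dz": 2.5,"ax": 0,"ay": 0,"az": 0,"claw": -1},{"dx": -0.8,"dy": -2.2,"dz": 4.5,"ax": 0,"ay": 0,"az": 0,"claw": -1},{"dx": -0.8,"dy": -2.2,"dz": 7.5,"ax": 0,"ay": 0,"az": 0,"claw": -1},{"dx": -0.8,"dy": -2.2,"dz": 11,"ax": 0,"ay": 0,"az": 0,"claw": -1},{"dx": -0.8,"dy": -2.2,"dz": 14.5,"ax": 0,"ay": 0,"az": 0,"claw": -1},{"dx": -0.8,"dy": -2.2,"dz": 17,"ax": 0,"ay": 0,"az": 0,"claw": -1},{"dx": -0.8,"dy": -2.2,"dz": 17,"ax": 0,"ay": 0,"az": 0,"claw": -1}])

```text
clock: 15.45
eef_pos: [501.6, -127.5, 279.0]
tool_rot: [-1.557, 0.631, -1.891]
force: [0.8, -0.1, 0.5]
width: 85.3
```

>>> servo_tool(increments=[{"dx": 0,"dy": 0,"dz": 0,"ax": 0,"ay": 0,"az": 0,"claw": -1},{"dx": 0,"dy": 0,"dz": 0,"ax": 0,"ay": 0,"az": 0,"claw": -1},{"dx": 0,"dy": 0,"dz": 0,"ax": 0,"ay": 0,"az": 0,"claw": -1},{"dx": 0,"dy": 0,"dz": 0,"ax": 0,"ay": 0,"az": 0,"claw": -1}])

```text
clock: 15.78
eef_pos: [498.5, -126.8, 272.9]
tool_rot: [-1.571, 0.634, -1.899]
force: [-0.6, -0.6, -0.3]
width: 85.6
```

```bash
python3 st.py;python3 view.py a19 300 150; python3 -c "
from h import *
import pickle
cam('wrist','w19.png')
s=pickle.load(open('top_a19.pkl','rb'));a=cv2.cvtColor(np.asarray(s['color']),4);b=cv2.imread('pics/top0.png')
for n,q in(('top',(180,220,120,60)),):
  x,y,w,h=q;print('bystander diff',np.abs(a[y:y+h,x:x+w].astype(int)-b[y:y+h,x:x+w]).max(2).__gt__(40).sum())"
```

```text
clock 15.783
qpos [ 0.946  0.549 -0.534  1.847 -0.444  0.954  0.423]
eef_pos [ 498.514 -126.803  272.912]
tool_rot [-1.571  0.634 -1.899]
force [-0.648 -0.575 -0.276]
width 85.624
bystander diff 2177
```

View pics/a19.png

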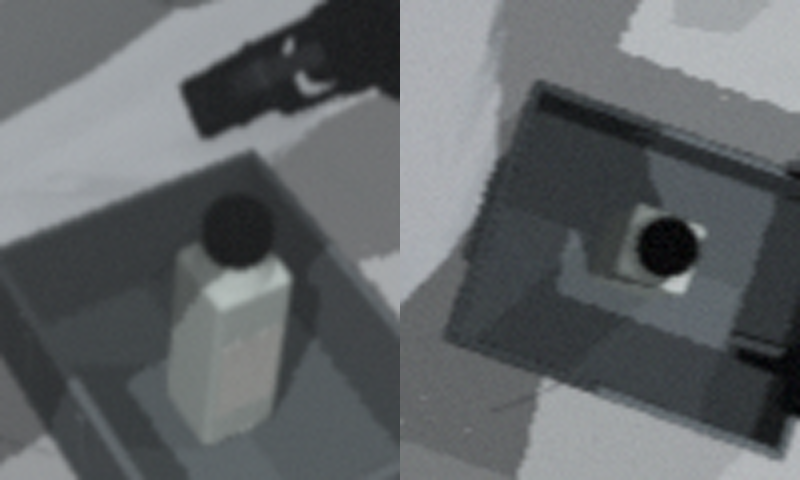

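View pics/w19.png

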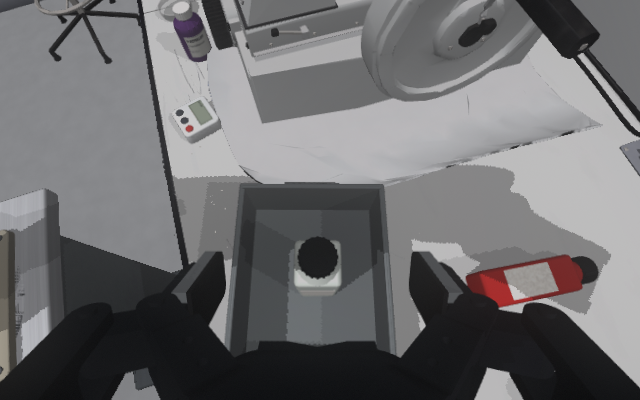

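```bash
python3 - <<'E'
from ov import *
s=pickle.load(open('scene_a19.pkl','rb'));t=pickle.load(open('top_a19.pkl','rb'))
o=[(t,'captop',((668-400)/4+319.6,246/4+149.6)),(s,'b_hi+',(351.9,260.3)),(s,'b_hi-',(367.3,252)),(s,'sh_hi+',(352.8,224.6)),(s,'sh_hi-',(372,216.5))]
x,r=fit(o,1.5,(510,-90,10));print(x.round(2),np.degrees(x[3]).round(1),r.round(1))
x2=x.copy();x2[3]=np.pi/2
ov('a19',300,150,[513,-80,4],[(90,0,0)],'o19.png')
cv2.imwrite('pics/top19.png',cv2.cvtColor(np.asarray(t['color']),4))
E
```

```text
[514.03 -80.53  10.2    1.57] 90.0 [-0.9  0.6 -1.8  0.2  0.4  0.5  1.  -0.3  1.2 -0.4]
```

View pics/o19.png

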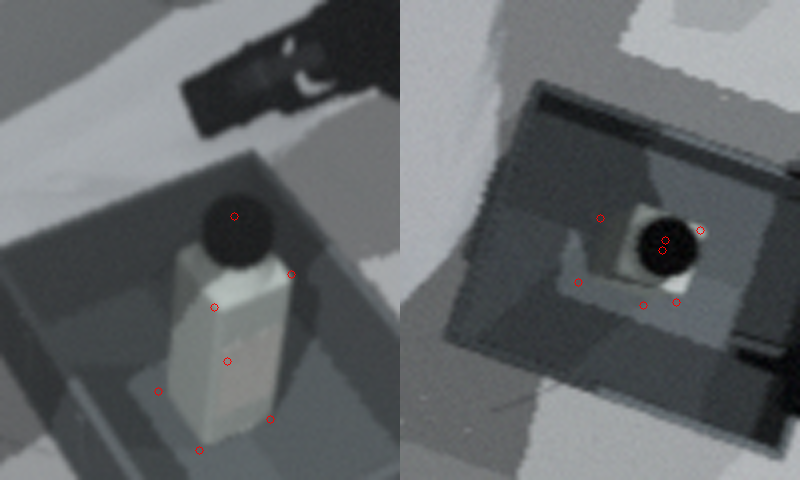

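View pics/top19.png

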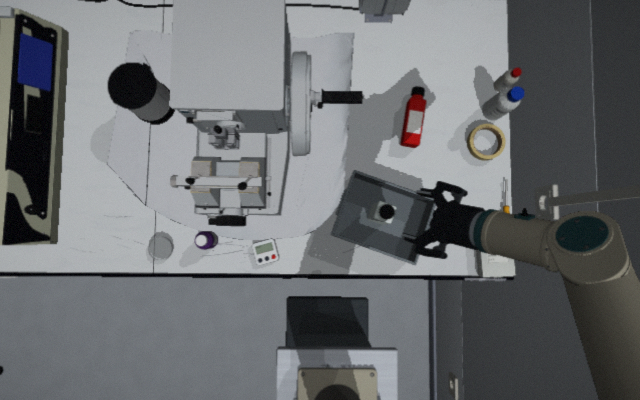

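>>> servo_tool(increments=[{"dx": 0,"dy": 0,"dz": 0.7,"ax": -0.075,"ay": 0.026,"az": 0,"claw": -1},{"dx": 0,"dy": 0,"dz": 1.4,"ax": -0.15,"ay": 0.052,"az": 0,"claw": -1},{"dx": 0,"dy": 0,"dz": 2.1,"ax": -0.225,"ay": 0.078,"az": 0,"claw": -1},{"dx": 0,"dy": 0,"dz": 2.8,"ax": -0.3,"ay": 0.104,"az": 0,"claw": -1},{"dx": 0,"dy": 0,"dz": 3.5,"ax": -0.375,"ay": 0.13,"az": 0,"claw": -1},{"dx": 0,"dy": 0,"dz": 4.2,"ax": -0.45,"ay": 0.156,"az": 0,"claw": -1},{"dx": 0,"dy": 0,"dz": 5,"ax": -0.52,"ay": 0.18,"az": 0,"claw": -1},{"dx": 0,"dy": 0,"dz": 6,"ax": -0.59,"ay": 0.205,"az": 0,"claw": -1}])

```text
clock: 16.6
eef_pos: [499.0, -126.9, 334.4]
tool_rot: [-1.572, 0.004, -1.899]
force: [-0.4, 0.1, -1.1]
width: 85.4
```

>>> servo_tool(increments=[{"dx": 0,"dy": 0,"dz": 0,"ax": 0,"ay": 0,"az": 0,"claw": -1},{"dx": 0,"dy": 0,"dz": 0,"ax": 0,"ay": 0,"az": 0,"claw": -1},{"dx": 0,"dy": 0,"dz": 0,"ax": 0,"ay": 0,"az": 0,"claw": -1},{"dx": 0,"dy": 0,"dz": 0,"ax": 0,"ay": 0,"az": 0,"claw": -1}])

```text
clock: 16.93
eef_pos: [498.1, -128.6, 333.0]
tool_rot: [-1.574, 0.009, -1.902]
force: [-0.0, -0.2, 0.1]
width: 85.3
```

```bash
python3 st.py; python3 - <<'E'
from h import *
a=cam('scene','s20.png');cam('wrist','w20.png');cam('top','t20.png')
for n,p0,p1,boxes in(('top','top0.png','t20.png',{'timer':(248,238,34,30),'stain':(193,229,26,22)}),('scene','scene0.png','s20.png',{'timer':(212,187,42,38),'stain':(192,143,26,40)})):
    A=cv2.imread('pics/'+p0);B=cv2.imread('pics/'+p1)
    for k,(x,y,w,h) in boxes.items():
        r=cv2.matchTemplate(B[y-8:y+h+8,x-8:x+w+8],A[y:y+h,x:x+w],cv2.TM_CCOEFF_NORMED);_,m,_,l=cv2.minMaxLoc(r);print(n,k,m,np.array(l)-8)
E
```

```text
clock 16.933
qpos [ 0.427  0.338 -0.306  1.738  0.103  1.084 -0.243]
eef_pos [ 498.127 -128.557  332.988]
tool_rot [-1.574  0.009 -1.902]
force [-0.028 -0.201  0.128]
width 85.307
top timer 0.7767056226730347 [0 0]
top stain 0.9279398322105408 [0 0]
scene timer 0.5921067595481873 [0 0]
scene stain 0.9348210692405701 [0 0]
```

View pics/s20.png

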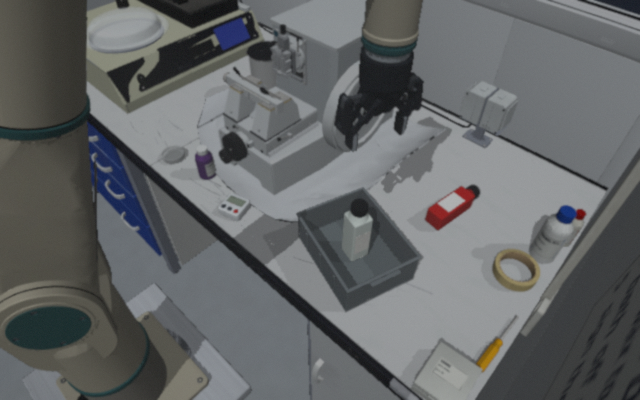

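View pics/w20.png

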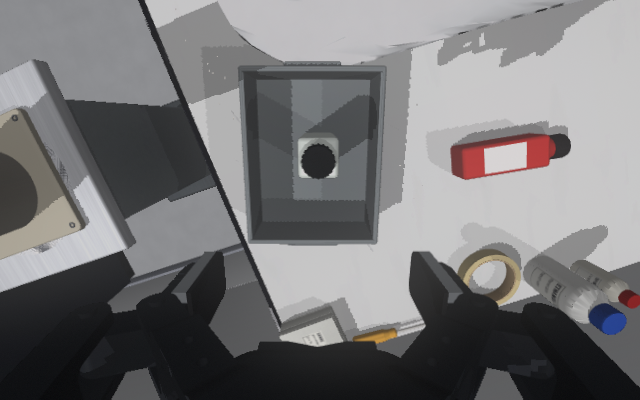

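The bottle stands upright in the tub (scene px ~357,230; wrist px 318,158). The timer and round bottle show zero shift, and the hand is clear. I hand the job in.

```bash
python3 -c "
from cell import finish_job
print(finish_job())"
```

```text
the job is handed in; nothing more can be done
None
```

The bottle now stands upright on its base on the tub's floor, and I handed the job in at about 17 s of the 61 s.

- **Leaning stage:** I gripped the bottle by its body, tipped the cap end up, leaned it against the rim of the end wall ahead, and let go with the hand fully clear. It stayed there by itself at about 45–47°.
- **Standing stage:** I gripped it again with a nearly vertical tool, stood it up, lowered it until it touched the floor, let go and moved the hand away.

**Last checks:**
- The bottle's tilt fits as 90.0° from the camera points, to within 1–2 pixels.
- The wrist force is about zero, and the hand is about 170 mm above the cap.
- The timer and round bottle show zero pixel shift in both views. The timer's image match was weaker (0.59 and 0.78), which I put down to the changed shadows.

**What went less well:**
- **Touch on the tub wall:** During the first tip the base touched the tub's rear end wall with about 7 N at the wrist. The bottle turned about 6° in the grip; I measured that and allowed for it.
- **Pixel comparison:** A rough pixel comparison of the area round the timer and round bottle flagged changes. I took these to be shadows, because the shift check found no movement.
- **Right-hand wall:** The elbow came close to the wall on the right. I saw no sign of contact, but the force reading covers only the wrist.

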